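Put a burnisher away in the narrowest rack slot that takes its blade

TASK

Take the burnisher that stands in the red-marked pocket of the wooden caddy and offer its blade squarely and gently to the slots of the sloping sizing rack, one after another from the narrowest towards the wider ones, letting the blade's end touch the mouth each time, until the first slot accepts it. Slide it into that slot and keep hold of it until its collar sits fully home on the rack's face, then let go. Leave the other two burnishers, the ball vise and the ring tray alone.

Things in the scene. Friction and masses are not known exactly. Their poses are not given: they have to be found in the camera images.
- burnisher_p: Loose flat burnisher, about 160 g: steel blade, brass collar, beech handle, upright in a caddy pocket. Origin: centre of the collar's underside; z up the handle, x across the blade's thickness, y across its width. Collar 26 x 46 x 8 mm (x, y, z); handle flat-sided, 22 mm (x) by 30 mm (y), z = 8 to 70 mm, then a round knob to 82 mm. Grip across x near z = 50 mm. Blade: see its tip.
- burnisher_q: Loose flat burnisher, about 160 g: steel blade, brass collar, beech handle, upright in a caddy pocket. Origin: centre of the collar's underside; z up the handle, x across the blade's thickness, y across its width. Collar 26 x 46 x 8 mm (x, y, z); handle flat-sided, 22 mm (x) by 30 mm (y), z = 8 to 70 mm, then a round knob to 82 mm. Grip across x near z = 50 mm. Blade: see its tip.
- burnisher_r: Loose flat burnisher, about 160 g: steel blade, brass collar, beech handle, upright in a caddy pocket. Origin: centre of the collar's underside; z up the handle, x across the blade's thickness, y across its width. Collar 26 x 46 x 8 mm (x, y, z); handle flat-sided, 22 mm (x) by 30 mm (y), z = 8 to 70 mm, then a round knob to 82 mm. Grip across x near z = 50 mm. Blade: see its tip.
- burnisher_p_tip (a point): Centre of the end of burnisher_p's blade, 55 mm below the burnisher's origin, same axes. Blade 6 mm thick (x); of the three burnishers one blade is 18 mm, one 24 mm, one 30 mm wide (y): which is which is hidden in the caddy and found by trying. Otherwise they are alike.
- burnisher_q_tip (a point): Centre of the end of burnisher_q's blade, 55 mm below the burnisher's origin, same axes. Blade 6 mm thick (x); of the three burnishers one blade is 18 mm, one 24 mm, one 30 mm wide (y): which is which is hidden in the caddy and found by trying. Otherwise they are alike.
- burnisher_r_tip (a point): Centre of the end of burnisher_r's blade, 55 mm below the burnisher's origin, same axes. Blade 6 mm thick (x); of the three burnishers one blade is 18 mm, one 24 mm, one 30 mm wide (y): which is which is hidden in the caddy and found by trying. Otherwise they are alike.
- gauge: Fixed sloping grey block of the sizing rack, 70 x 196 x 60 mm (x, y, z). Origin: centre of its upper face, 100 mm above the bench; z out of the face (up and to the robot, 26 degrees off vertical), x up the slope, y along the four slots. Slots run through along z, 9 mm in x, mouths chamfered 1.5 mm. A burnisher enters with its x, y, z along these (or turned half round about z).
- slot1 (a point): Centre of the mouth of slot 1, 15 mm long in y (the narrowest; no burnisher fits it), in the gauge's upper face at y = -69 mm of the gauge frame. Same axes as the gauge.
- slot2 (a point): Centre of the mouth of slot 2, 21 mm long in y, in the gauge's upper face at y = -23 mm of the gauge frame. Same axes as the gauge.
- slot3 (a point): Centre of the mouth of slot 3, 27 mm long in y, in the gauge's upper face at y = 23 mm of the gauge frame. Same axes as the gauge.
- slot4 (a point): Centre of the mouth of slot 4, 33 mm long in y (the widest), in the gauge's upper face at y = 69 mm of the gauge frame. Same axes as the gauge.
- caddy: Wooden block 70 x 250 x 65 mm (x, y, z) with three upright pockets 12 x 36 mm through it at y = -80, 0 and +80 mm, each holding a burnisher. Fixed. Origin at the centre of its underside on the bench.
- red_pocket (a point): Centre of the mouth of the caddy's red-marked pocket (y = +80 mm, top face, 65 mm above the bench); red paint lies on both sides of it and on the faces of the caddy below it.
- ball_vise: Bystander: steel engraver's ball vise on a black rubber foot, 112 mm in diameter, 100 mm high, 2 kg. Origin under its centre.
- ring_tray: Bystander: shallow black tray with silver rings, 90 x 120 x 16 mm. Origin under its centre.
Not all that is in view belongs to the job. Leave any purple look-alike of the burnisher_q alone. What is shaped like the burnisher_p but turquoise is not meant.

How it is judged:
By the outcome, as a careful person would: the job done as asked, in the order asked, and still so for the second after the job is handed in, with the robot touching nothing.
It also fails if it takes over 51 s, if anything falls off the work surface, if the arm or the gripper's body presses on something with over 40 N, if the wrist force passes 120 N, or if a joint passes its speed limit or range.

ROBOT

A 6-joint arm with a two-finger parallel gripper is mounted at the origin on the work surface. World frame = base frame: x ahead of the robot, y to its left, z up, the work surface at z = 0. Lengths are in mm, angles in rad, forces in N, time in s.
With the tool pointing down it reaches from about 350 to 975 mm from the base axis. Payload 4.9 kg.
Tool frame: the origin (TCP) lies midway between the tips of the shut fingers; the grasp point (between the pads) lies 19 mm behind it; y points along the fingers, z is the direction in which the jaws open and shut, and the axes are right-handed (so a half turn about y gives the same grasp; the last joint's range is limited). The gripper opens to 85 mm and grips with 20 to 120 N. Pads are 22 mm wide; open, the fingers measure 114 mm over their backs; the gripper's body (76 mm by 85 mm) begins 54 mm behind the grasp point. The pads swing forward as they close: fully open they stand 13 mm farther back than shut.
Start: joints at [1.035, 0.053, 1.613, -0, 1.476, -0.119], TCP at [253.011, 571.478, 231.304] pointing down, gripper open.
Joint ranges: [-3.01, 3.01], [-1.01, 2.22], [0.06, 2.58], [-1.02, 4.17], [0.09, 2.62], [-3.14, 3.14]. Speed limits (rad/s): [2.57, 2.57, 3.14, 3.14, 3.14, 3.14].

INTERFACE

Orientations are given as a rotation vector (axis times angle).
In Python, from rig import bot gives the robot as it stands. The module is installed in compiled form; this text tells all that it offers.
- The arm moves only by the tool carry_out, never from a script. Its argument "rows" is a list of rows, each an object of numbers: "fingers": the opening in per cent of the stroke, from 0 (shut) to 100 (fully open); "x", "y", "z": the shift along the tool's x, y, z in cm; "wx", "wy", "wz": the turn, a rotation vector about the tool's x, y, z in rad. A call has 1 to 5 rows; each row shifts and turns the commanded pose from where the row before left it, along the tool's axes as they then stand; what a row does not reach is not made up. A row lasts 1/12 s, in which the tool goes at most 41.7 mm and 7.16 degrees, less where a joint would pass 70% of its speed; a pose out of reach is approached as far as the arm can. A call with a gripper value outside its range is refused whole. The fingers move at their own pace and stop on an object; "newtons" is the grip in N (left out, the last holds). Time passes only in rows, so rows that do not move let the fingers close. It gives the time, the measured TCP pose, the force and the opening at its end, in the units of the state.
- bot.get_obs(): the state, without advancing time (a new reading comes with each control period).
- bot.camera(name): name is "scene" or "side" or "wrist"; returns the picture (420x560x3 uint8, red, green, blue); there is no depth.
- bot.camera_model(name): a dict with "fx", "fy", "cx", "cy" (pixels), "origin" and "orientation" of the camera in the world; the wrist camera has in their place "hand_eye" (4x4, takes a point from camera to tool coordinates, whose origin is the TCP and whose axes are the tool frame's). Camera axes: x right, y down, z forward; pixel columns grow to the right and rows downward; lengths in mm; the calibration is good to about 2 mm. A picture is of the moment at which its call begins: read the wrist's pose just before it. camera_model takes no time and is no camera call.
- bot.close_job(): hands the job in, once; it reports no verdict.
Trained networks look in the newest picture that a camera, given by its name, has taken for a name from the list of things; names that differ only in an ending like _2 or _b are one class to them, and where a whole thing is asked for, a point or a joint stands for the part that bears it (a point fixed in the world has none). Each returns a list of dicts, best first, with "confidence" (0 to 1); they miss things now and then, are a little off and sometimes report something else, mostly with a low value. They report only what shows in the picture. A call takes as long as a camera call. They do not tell look-alikes from the thing itself.
- bot.regions_of(label, camera): "region" (420x560 bool, what is visible of it) and "centre" ([row, column] in pixels, amid what is visible of it).
- bot.place_of(label, camera): "centre" ([row, column] in pixels: a listed point, or the origin of a listed thing).
The state is a dict: "time_s": time; "joint_positions": joint angles; "qd": joint speeds; "tau": joint torques, N m; "eef_pos": TCP position; "eef_rot": TCP orientation; "contact_force": force on the tool from outside, world axes, zero at the start; "torque": the same for the moment, N m; "opening": finger opening in mm.
Only numpy, scipy, OpenCV 4.12 (cv2) and the standard library are available. Lean on these libraries where they do the work, as an engineer would, in place of code of your own. Each camera call takes 0.05 s, during which the arm holds its last target.

## Working session

There is one attempt and no reset: what is moved stays moved. The work goes in short steps, Python scripts to look and compute and a tool call to move; the robot and the scene stay as the last step left them, time stands still between calls to the robot, and variables do not carry over. Pictures are saved under pics/ and viewed, and the job is handed in when it is done.

Besides the shell and the picture viewer there is one more tool, called after ">>>" by a JSON object that holds its "op" and its "data", one argument or row to a line. carry_out: Moves the arm, as the interface text tells. Its arguments: {"type":"object","properties":{"rows":{"type":"array"},"newtons":{"type":"number"}},"required":["rows"]}

```bash
mkdir -p pics; ls; python3 - <<'E'
from rig import bot
import cv2, json
print(bot.get_obs())
for n in ["scene","side","wrist"]:
    im=bot.camera(n); cv2.imwrite(f"pics/{n}0.png",im[:,:,::-1])
    print(n,bot.camera_model(n))
print(bot.get_obs()["time_s"])
E
```

```text
pics
{'time_s': 0.0, 'joint_positions': array([ 1.03498607e+00,  5.33619174e-02,  1.61428736e+00, -2.42882598e-05,
        1.47599769e+00, -1.19031720e-01]), 'qd': array([ 1.87688723e-03,  5.07324854e-04,  6.65726756e-05, -2.14752413e-04,
       -9.77881129e-04,  1.76860599e-04]), 'tau': array([ 1.17806318e-03, -3.93681693e+01, -3.70181715e+01,  2.27223637e-05,
        6.91837791e-03,  3.28148303e-06]), 'eef_pos': array([252.71552146, 570.95075588, 230.06384943]), 'eef_rot': array([-1.54792207,  0.32749802, -0.32648996]), 'contact_force': array([ 0.82024628, -0.47355265, -0.56933401]), 'torque': array([ 0.03490626, -0.02089624,  0.01909043]), 'opening': 85.6995755090645}
scene {'fx': 470.63906836422626, 'fy': 470.63906836422626, 'cx': 279.10405335481533, 'cy': 217.93533071804782, 'origin': array([1322.01334377,  547.87159575, 1153.04245323]), 'orientation': array([-1.16312393, -2.41500157,  0.87968309])}
side {'fx': 469.4064996676381, 'fy': 469.4064996676381, 'cx': 282.81515899954195, 'cy': 204.1837373293522, 'origin': array([  93.85165189, -900.99250321,  662.18778189]), 'orientation': array([-2.01506663,  0.53383757, -0.28399104])}
wrist {'fx': 321.96226928973726, 'fy': 321.96226928973726, 'cx': 271.84821384116356, 'cy': 210.8798861675097, 'hand_eye': array([[ 2.79592714e-04,  9.61502590e-01,  2.74795727e-01,
        -6.80453581e+01],
       [ 1.58393788e-04, -2.74795776e-01,  9.61502603e-01,
        -1.42422911e+02],
       [ 9.99999948e-01, -2.25303187e-04, -2.29126934e-04,
        -1.24214079e+00],
       [ 0.00000000e+00,  0.00000000e+00,  0.00000000e+00,
         1.00000000e+00]])}
0.15
```

View pics/scene0.png

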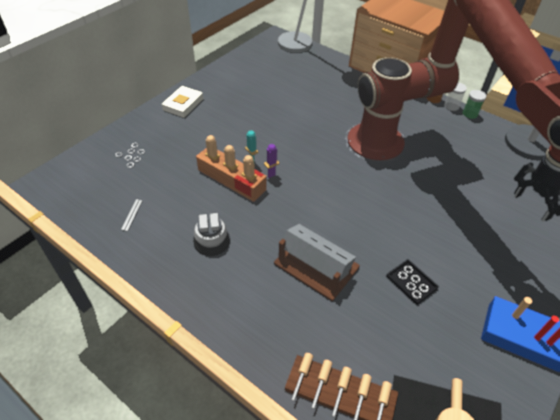

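View pics/side0.png

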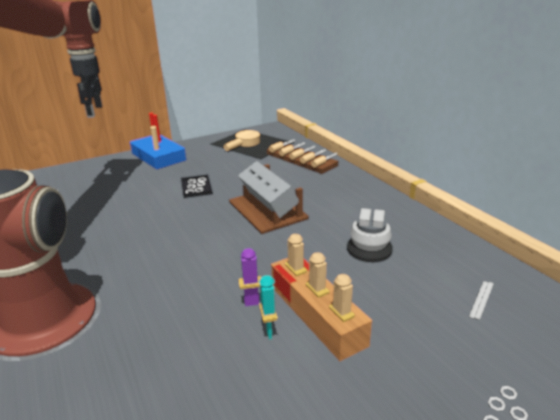

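View pics/wrist0.png

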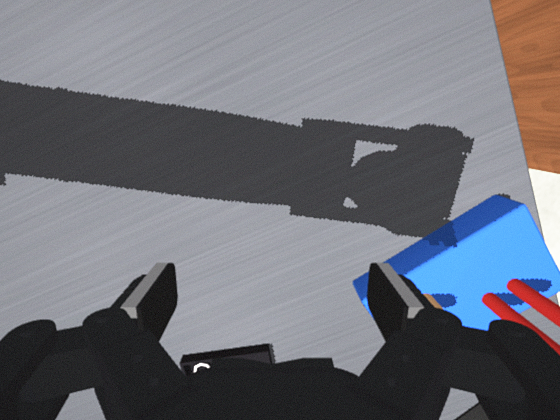

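The scene view shows the caddy at about (232,173), with the red-painted end at (245,184) and its burnisher at (249,167). The rack is at (318,255). The turquoise (251,142) and purple (272,158) look-alikes stand outside the caddy. In the side view the red end is at (287,278) with its burnisher at (296,252).

```bash
cat > h.py <<'E'
import numpy as np, cv2
from scipy.spatial.transform import Rotation as R
from rig import bot
np.set_printoptions(precision=2,suppress=True)
def cam(name,obs=None):
    m=bot.camera_model(name)
    K=np.array([[m['fx'],0,m['cx']],[0,m['fy'],m['cy']],[0,0,1]])
    if 'hand_eye' in m:
        obs=obs or bot.get_obs()
        T=np.eye(4);T[:3,:3]=R.from_rotvec(obs['eef_rot']).as_matrix();T[:3,3]=obs['eef_pos']
        T=T@m['hand_eye']
    else:
        T=np.eye(4);T[:3,:3]=R.from_rotvec(m['orientation']).as_matrix();T[:3,3]=m['origin']
    return K,T
def ray(c,px): # px=(row,col)
    K,T=c
    d=T[:3,:3]@np.linalg.inv(K)@np.array([px[1],px[0],1]); return T[:3,3],d/np.linalg.norm(d)
def proj(c,P):
    K,T=c
    p=(np.atleast_2d(P)-T[:3,3])@T[:3,:3]; q=p@K.T
    return q[:,:2]/q[:,2:]   # (col,row)
def tri(rays):
    A=np.zeros((3,3));b=np.zeros(3)
    for o,d in rays:
        M=np.eye(3)-np.outer(d,d);A+=M;b+=M@o
    X=np.linalg.solve(A,b)
    return X,[np.linalg.norm((np.eye(3)-np.outer(d,d))@(X-o)) for o,d in rays]
def onz(c,px,z):
    o,d=ray(c,px); return o+d*(z-o[2])/d[2]
E
python3 - <<'E'
from h import *
labs=["burnisher_p","burnisher_q","burnisher_r","gauge","slot1","slot2","slot3","slot4","caddy","red_pocket","ball_vise","ring_tray"]
for n in ["scene","side"]:
    bot.camera(n)
    for l in labs:
        print(n,l,[(np.round(d['centre'],1).tolist(),round(d['confidence'],2)) for d in bot.place_of(l,n)[:5]])
print(bot.get_obs()['time_s'])
E
```

```text
scene burnisher_p [([162.2, 270.7], 0.86), ([174.0, 248.1], 0.84), ([150.2, 252.0], 0.66), ([155.5, 214.3], 0.58), ([167.2, 227.5], 0.56)]
scene burnisher_q [([162.2, 270.7], 0.86), ([174.0, 248.1], 0.84), ([150.2, 252.0], 0.66), ([155.5, 214.3], 0.58), ([167.2, 227.5], 0.56)]
scene burnisher_r [([162.2, 270.7], 0.86), ([174.0, 248.1], 0.84), ([150.2, 252.0], 0.66), ([155.5, 214.3], 0.58), ([167.2, 227.5], 0.56)]
scene gauge [([243.4, 323.1], 0.88)]
scene slot1 [([256.7, 338.6], 0.91), ([228.5, 305.5], 0.85), ([246.0, 326.1], 0.74), ([240.7, 308.1], 0.56)]
scene slot2 [([256.7, 338.6], 0.91), ([228.5, 305.5], 0.85), ([246.0, 326.1], 0.74), ([240.7, 308.1], 0.56)]
scene slot3 [([256.7, 338.6], 0.91), ([228.5, 305.5], 0.85), ([246.0, 326.1], 0.74), ([240.7, 308.1], 0.56)]
scene slot4 [([256.7, 338.6], 0.91), ([228.5, 305.5], 0.85), ([246.0, 326.1], 0.74), ([240.7, 308.1], 0.56)]
scene caddy [([178.7, 231.4], 0.71)]
scene red_pocket [([178.5, 251.3], 0.63)]
scene ball_vise [([238.8, 213.1], 0.84)]
scene ring_tray [([283.3, 412.0], 0.78)]
side burnisher_p [([269.7, 295.0], 0.97), ([310.5
[... 358 characters left out ...]
1)]
side gauge [([179.2, 263.3], 0.91), ([179.7, 260.3], 0.63)]
side slot1 [([178.5, 260.6], 0.86), ([189.3, 275.5], 0.81), ([183.0, 268.1], 0.8), ([167.1, 253.0], 0.64)]
side slot2 [([178.5, 260.6], 0.86), ([189.3, 275.5], 0.81), ([183.0, 268.1], 0.8), ([167.1, 253.0], 0.64)]
side slot3 [([178.5, 260.6], 0.86), ([189.3, 275.5], 0.81), ([183.0, 268.1], 0.8), ([167.1, 253.0], 0.64)]
side slot4 [([178.5, 260.6], 0.86), ([189.3, 275.5], 0.81), ([183.0, 268.1], 0.8), ([167.1, 253.0], 0.64)]
side caddy [([312.5, 316.8], 0.98)]
side red_pocket [([269.8, 294.9], 0.78)]
side ball_vise [([253.0, 369.5], 0.66), ([312.2, 317.7], 0.4)]
side ring_tray [([187.3, 195.2], 0.72), ([315.2, 317.6], 0.42)]
1.45
```

```bash
python3 - <<'E'
from h import *
s,d=cam("scene"),cam("side")
pairs={"red":((174,248.1),(269.7,295)),"mid":((167.2,227.5),(291.1,316.4)),"far":((155.5,214.3),(310.5,342.9)),"purple":((162.2,270.7),(282.3,249.9)),"turq":((150.2,252),(312.7,270)),
"gauge":((243.4,323.1),(179.2,263.3)),"vise":((238.8,213.1),(253,369.5)),"tray":((283.3,412),(187.3,195.2)),"caddy":((178.7,231.4),(312.5,316.8))}
for k,(a,b) in pairs.items():
    X,e=tri([ray(s,a),ray(d,b)]); print(k,X,np.array(e))
a=cv2.imread("pics/scene0.png")[110:310,180:380]
b=cv2.imread("pics/side0.png")[140:340,220:420]
cv2.imwrite("pics/crop0.png",cv2.resize(np.hstack([a,b]),(800,400),interpolation=cv2.INTER_CUBIC))
E
```

```text
red [ 491.   -207.44   66.1 ] [1.26 1.26]
mid [ 500.38 -284.94   58.66] [5.86 5.86]
far [ 500.21 -358.26   66.54] [4.14 4.14]
purple [ 393.93 -189.95   59.8 ] [1.19 1.19]
turq [ 387.18 -283.87   54.98] [2.63 2.63]
gauge [599.51 160.36 100.02] [2.61 2.61]
vise [ 727.74 -156.05   -5.29] [3.01 3.01]
tray [481.86 409.13  -2.47] [1.59 1.59]
caddy [ 497.73 -281.42    2.78] [0.24 0.24]
```

View pics/crop0.png

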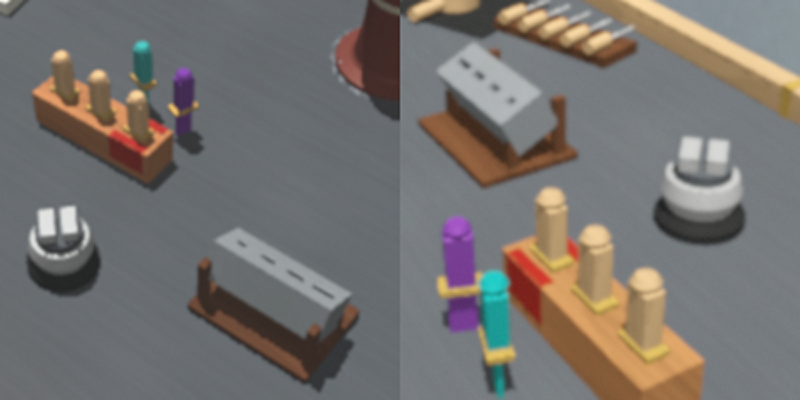

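```bash
python3 - <<'E'
from h import *
o=bot.get_obs(); Rm=R.from_rotvec(o['eef_rot']).as_matrix(); print(Rm, o['eef_pos'])
s,d=cam("scene"),cam("side")
c=cam("scene")
# slot points on tilted plane: use z=100 since line of slots is horizontal
P=[onz(s,p,100) for p in [(228.5,305.5),(246,326.1),(256.7,338.6)]]
Q=[onz(d,p,100) for p in [(189.3,275.5),(183,268.1),(178.5,260.6),(167.1,253)]]
print(np.array(P),np.array(Q))
E
```

```text
[[ 0.91  0.    0.4 ]
 [-0.4  -0.    0.91]
 [ 0.   -1.   -0.  ]] [253.02 571.47 231.29]
[[584.29  90.82 100.  ]
 [599.15 173.26 100.  ]
 [607.97 221.13 100.  ]] [[600.52  85.23 100.  ]
 [601.16 129.17 100.  ]
 [596.38 165.31 100.  ]
 [611.85 246.09 100.  ]]
```

```bash
cat >> h.py <<'E'
import json
def pose(o=None):
    o=o or bot.get_obs(); return o['eef_pos'],R.from_rotvec(o['eef_rot'])
def plan(p0,r0,p1,r1,step=40.,ang=6.9,extra=None,nmin=1):
    """rows from pose0 to pose1; constant world speed and turn."""
    D=p1-p0; w=(r0.inv()*r1).as_rotvec()
    n=max(nmin,int(np.ceil(max(np.linalg.norm(D)/step,np.degrees(np.linalg.norm(w))/ang))))
    rows=[];p=p0.copy();r=r0
    for i in range(n):
        tgt=p0+D*(i+1)/n
        sh=np.round(r.inv().apply(tgt-p)/10,2)
        tw=np.round((r.inv()*(r0*R.from_rotvec(w*(i+1)/n))).as_rotvec(),3)
        row={k:float(v) for k,v in zip("xyz",sh) if v}
        row.update({"w"+k:float(v) for k,v in zip("xyz",tw) if v})
        p=p+r.apply(sh*10); r=r*R.from_rotvec(tw); rows.append(row)
    for i in range(0,n,5): print(json.dumps(rows[i:i+5]))
    print("end",p,np.degrees((r.inv()*r1).magnitude()))
def toolR(yaw_deg,tilt_deg=0):
    """tool z along x-axis of a frame yawed, tool y = -frame z; tilt: frame z leans to -x by tilt."""
    F=(R.from_euler('z',yaw_deg,degrees=True)*R.from_euler('y',-tilt_deg,degrees=True)).as_matrix()
    return R.from_matrix(np.column_stack([-F[:,1],-F[:,2],F[:,0]]))
E
python3 - <<'E'
from h import *
p,r=pose()
plan(p,r,np.array([600,100,250.]),toolR(-8))
E
```

```text
[{"x": 3.39, "y": -0.12, "z": -1.94, "wy": 0.086}, {"x": 3.54, "y": -0.13, "z": -1.64, "wy": 0.086}, {"x": 3.67, "y": -0.12, "z": -1.33, "wy": 0.087}, {"x": 3.77, "y": -0.13, "z": -1.0, "wy": 0.086}, {"x": 3.84, "y": -0.12, "z": -0.68, "wy": 0.086}]
[{"x": 3.89, "y": -0.13, "z": -0.34, "wy": 0.086}, {"x": 3.9, "y": -0.12, "z": -0.01, "wy": 0.087}, {"x": 3.89, "y": -0.13, "z": 0.32, "wy": 0.086}, {"x": 3.85, "y": -0.12, "z": 0.67, "wy": 0.086}, {"x": 3.77, "y": -0.13, "z": 0.99, "wy": 0.086}]
[{"x": 3.68, "y": -0.12, "z": 1.31, "wy": 0.087}, {"x": 3.55, "y": -0.12, "z": 1.62, "wy": 0.086}, {"x": 3.39, "y": -0.13, "z": 1.93, "wy": 0.086}, {"x": 3.22, "y": -0.12, "z": 2.2, "wy": 0.086}, {"x": 3.02, "y": -0.13, "z": 2.48, "wy": 0.087}]
end [599.99  99.97 250.01] 0.021692943529823063
```

>>> {"op": "carry_out", "data": {
  "rows": [
    {"x": 3.4,"y": -0.12,"z": -1.94,"wy": 0.086},
    {"x": 3.54,"y": -0.13,"z": -1.64,"wy": 0.086},
    {"x": 3.67,"y": -0.12,"z": -1.33,"wy": 0.087},
    {"x": 3.77,"y": -0.13,"z": -1.0,"wy": 0.086},
    {"x": 3.84,"y": -0.12,"z": -0.68,"wy": 0.086}
  ]
}}

```text
schema error: expected keys fingers, x, y, z, wx, wy, wz
```

>>> {"op": "carry_out", "data": {
  "rows": [
    {"x": 3.89,"y": -0.13,"z": -0.34,"wy": 0.086},
    {"x": 3.9,"y": -0.12,"wy": 0.087},
    {"x": 3.89,"y": -0.13,"z": 0.32,"wy": 0.086},
    {"x": 3.85,"y": -0.12,"z": 0.67,"wy": 0.086},
    {"x": 3.77,"y": -0.13,"z": 0.99,"wy": 0.086}
  ]
}}

```text
schema error: expected keys fingers, x, y, z, wx, wy, wz
```

>>> {"op": "carry_out", "data": {
  "rows": [
    {"x": 3.68,"y": -0.12,"z": 1.31,"wy": 0.087},
    {"x": 3.55,"y": -0.12,"z": 1.62,"wy": 0.086},
    {"x": 3.39,"y": -0.13,"z": 1.93,"wy": 0.086},
    {"x": 3.22,"y": -0.12,"z": 2.2,"wy": 0.086},
    {"x": 3.02,"y": -0.13,"z": 2.48,"wy": 0.087}
  ]
}}

```text
schema error: expected keys fingers, x, y, z, wx, wy, wz
```

>>> {"op": "carry_out", "data": {
  "rows": [
    {}
  ]
}}

```text
schema error: expected keys fingers, x, y, z, wx, wy, wz
```

>>> {"op": "carry_out", "data": {
  "rows": [
    {"fingers": 60,"x": 3.4,"y": -0.12,"z": -1.94,"wx": 0,"wy": 0.086,"wz": 0},
    {"fingers": 60,"x": 3.54,"y": -0.13,"z": -1.64,"wx": 0,"wy": 0.086,"wz": 0},
    {"fingers": 60,"x": 3.67,"y": -0.12,"z": -1.33,"wx": 0,"wy": 0.087,"wz": 0},
    {"fingers": 60,"x": 3.77,"y": -0.13,"z": -1.0,"wx": 0,"wy": 0.086,"wz": 0},
    {"fingers": 60,"x": 3.84,"y": -0.12,"z": -0.68,"wx": 0,"wy": 0.086,"wz": 0}
  ]
}}

```text
time_s: 1.87
eef_pos: [369.4, 412.9, 237.7]
eef_rot: [-1.466, 0.665, -0.665]
contact_force: [0.3, 0.4, 0.1]
opening: 51.4
```

>>> {"op": "carry_out", "data": {
  "rows": [
    {"fingers": 60,"x": 3.89,"y": -0.13,"z": -0.34,"wx": 0,"wy": 0.086,"wz": 0},
    {"fingers": 60,"x": 3.9,"y": -0.12,"z": 0,"wx": 0,"wy": 0.087,"wz": 0},
    {"fingers": 60,"x": 3.89,"y": -0.13,"z": 0.32,"wx": 0,"wy": 0.086,"wz": 0},
    {"fingers": 60,"x": 3.85,"y": -0.12,"z": 0.67,"wx": 0,"wy": 0.086,"wz": 0},
    {"fingers": 60,"x": 3.77,"y": -0.13,"z": 0.99,"wx": 0,"wy": 0.086,"wz": 0}
  ]
}}

```text
time_s: 2.28
eef_pos: [485.4, 255.5, 244.2]
eef_rot: [-1.331, 0.994, -0.995]
contact_force: [0.4, -0.1, -0.3]
opening: 51.0
```

>>> {"op": "carry_out", "data": {
  "rows": [
    {"fingers": 60,"x": 3.68,"y": -0.12,"z": 1.31,"wx": 0,"wy": 0.087,"wz": 0},
    {"fingers": 60,"x": 3.55,"y": -0.12,"z": 1.62,"wx": 0,"wy": 0.086,"wz": 0},
    {"fingers": 60,"x": 3.39,"y": -0.13,"z": 1.93,"wx": 0,"wy": 0.086,"wz": 0},
    {"fingers": 60,"x": 3.22,"y": -0.12,"z": 2.2,"wx": 0,"wy": 0.086,"wz": 0},
    {"fingers": 60,"x": 3.02,"y": -0.13,"z": 2.48,"wx": 0,"wy": 0.087,"wz": 0}
  ]
}}

```text
time_s: 2.7
eef_pos: [601.1, 98.2, 250.2]
eef_rot: [-1.137, 1.315, -1.315]
contact_force: [-0.5, 0.2, 0.6]
opening: 51.2
```

>>> {"op": "carry_out", "data": {
  "rows": [
    {"fingers": 60,"x": 0,"y": 0,"z": 0,"wx": 0,"wy": 0,"wz": 0}
  ]
}}

```text
time_s: 2.78
eef_pos: [603.2, 94.6, 250.1]
eef_rot: [-1.135, 1.315, -1.321]
contact_force: [-0.9, 0.6, 0.5]
opening: 51.3
```

```bash
python3 - <<'E'
from h import *
o=bot.get_obs(); im=bot.camera("wrist"); cv2.imwrite("pics/w1.png",im[:,:,::-1])
o2=bot.get_obs(); print(o['eef_pos'],o2['eef_pos'],o2['qd'])
c=cam("wrist",o)
np.savez("pics/w1.npz",p=o['eef_pos'],r=o['eef_rot'])
for l in ["slot1","gauge"]:
    for q in bot.place_of(l,"wrist"): print(l,np.array(q['centre']),round(q['confidence'],2),onz(c,q['centre'],100))
E
```

```text
[603.17  94.59 250.14] [601.6   97.11 249.89] [ 0.06 -0.03  0.04  0.02  0.02 -0.01]
slot1 [ 46. 239.] 0.73 [596.58 222.38 100.  ]
slot1 [154.9 261.3] 0.69 [600.76 131.88 100.  ]
slot1 [103.9 249. ] 0.62 [597.12 176.51 100.  ]
slot1 [203.9 269.8] 0.57 [601.47  85.65 100.  ]
gauge [130.8 257. ] 0.98 [600.32 153.24 100.  ]
gauge [103.5 251. ] 0.58 [598.88 176.57 100.  ]
```

View pics/w1.png

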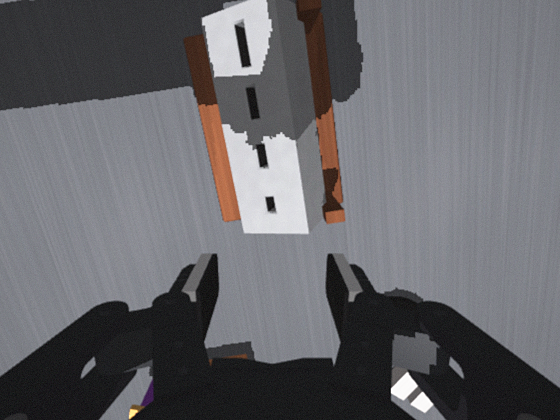

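```bash
cat >> h.py <<'E'
def gaugeT(x,y,z,yaw):
    F=(R.from_euler('z',yaw,degrees=True)*R.from_euler('y',-26,degrees=True)).as_matrix()
    T=np.eye(4);T[:3,:3]=F;T[:3,3]=[x,y,z];return T
def gpts(T):
    L=[]
    for a,b in [(35,98),(-35,98),(-35,-98),(35,-98)]: L.append([a,b,0])
    for y,l in [(-69,15),(-23,21),(23,27),(69,33)]:
        for a,b in [(4.5,l/2),(-4.5,l/2),(-4.5,-l/2),(4.5,-l/2)]: L.append([a,y+b,0])
    L=np.array(L,float); return L@T[:3,:3].T+T[:3,3]
def draw(im,c,T,k,off):
    P=(proj(c,gpts(T))-off)*k
    for i in range(0,len(P),4): cv2.polylines(im,[np.round(P[i:i+4]*16).astype(int).reshape(-1,1,2)],True,(0,0,255),1,cv2.LINE_AA,4)
E
python3 - <<'E'
from h import *
o=bot.get_obs(); im=bot.camera("wrist")[:,:,::-1].copy(); cv2.imwrite("pics/w2.png",im)
np.savez("pics/w2.npz",p=o['eef_pos'],r=o['eef_rot'])
print(o['eef_pos'],bot.get_obs()['eef_pos'],bot.get_obs()['time_s'])
Rm=R.from_rotvec(o['eef_rot']).as_matrix(); print(Rm)
T=gaugeT(600,154,100,2)
def crop(im,c,x0,y0,w,h,k):
    a=cv2.resize(im[y0:y0+h,x0:x0+w],None,fx=k,fy=k,interpolation=cv2.INTER_CUBIC); draw(a,c,T,k,np.array([x0,y0])); return a
A=crop(im,cam("wrist",o),160,0,200,250,2)
B=crop(cv2.imread("pics/scene0.png"),cam("scene"),270,210,100,100,4)
C=crop(cv2.imread("pics/side0.png"),cam("side"),220,150,100,100,4)
cv2.imwrite("pics/f1.png",A);cv2.imwrite("pics/f2.png",np.hstack([B,C]))
E
```

```text
[600.06  99.87 249.75] [599.72 100.57 249.82] 2.9833
[[-0.14 -0.    0.99]
 [-0.99  0.   -0.14]
 [-0.   -1.   -0.  ]]
```

View pics/f1.png

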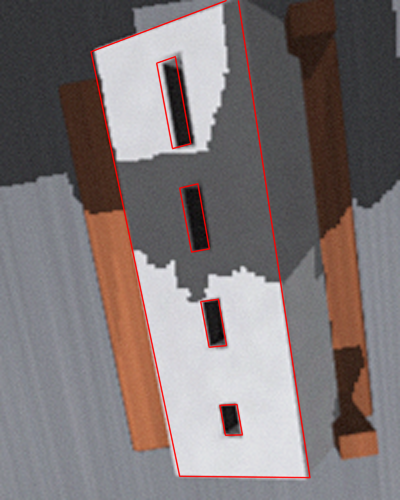

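View pics/f2.png

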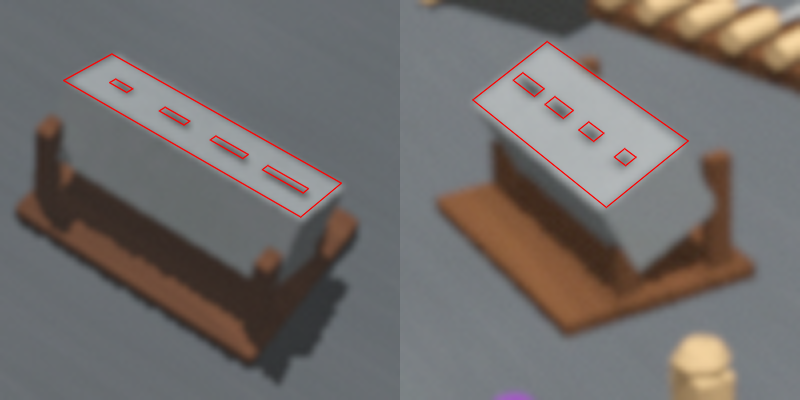

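```bash
python3 - <<'E'
from h import *
p,r=pose(); print(p)
plan(p,r,np.array([495,-265,260.]),toolR(2))
E
```

```text
[599.72 100.57 249.82]
[{"x": 3.77, "y": -0.1, "z": -0.53, "wy": -0.017}, {"x": 3.75, "y": -0.11, "z": -0.6, "wy": -0.018}, {"x": 3.75, "y": -0.1, "z": -0.66, "wy": -0.017}, {"x": 3.73, "y": -0.1, "z": -0.72, "wy": -0.018}, {"x": 3.72, "y": -0.1, "z": -0.8, "wy": -0.017}]
[{"x": 3.7, "y": -0.11, "z": -0.85, "wy": -0.017}, {"x": 3.69, "y": -0.1, "z": -0.92, "wy": -0.018}, {"x": 3.68, "y": -0.1, "z": -0.98, "wy": -0.017}, {"x": 3.65, "y": -0.1, "z": -1.05, "wx": 0.001, "wy": -0.018}, {"x": 3.64, "y": -0.11, "z": -1.11, "wy": -0.017}]
end [ 495.05 -265.01  260.04] 0.033169196217688816
```

>>> {"op": "carry_out", "data": {
  "rows": [
    {"fingers": 60,"x": 3.77,"y": -0.1,"z": -0.53,"wx": 0,"wy": -0.017,"wz": 0},
    {"fingers": 60,"x": 3.75,"y": -0.11,"z": -0.6,"wx": 0,"wy": -0.018,"wz": 0},
    {"fingers": 60,"x": 3.75,"y": -0.1,"z": -0.66,"wx": 0,"wy": -0.017,"wz": 0},
    {"fingers": 60,"x": 3.73,"y": -0.1,"z": -0.72,"wx": 0,"wy": -0.018,"wz": 0},
    {"fingers": 60,"x": 3.72,"y": -0.1,"z": -0.8,"wx": 0,"wy": -0.017,"wz": 0}
  ]
}}

```text
time_s: 3.4
eef_pos: [546.5, -82.3, 255.3]
eef_rot: [-1.185, 1.244, -1.245]
contact_force: [1.1, 0.7, -0.2]
opening: 50.9
```

>>> {"op": "carry_out", "data": {
  "rows": [
    {"fingers": 60,"x": 3.7,"y": -0.11,"z": -0.85,"wx": 0,"wy": -0.017,"wz": 0},
    {"fingers": 60,"x": 3.69,"y": -0.1,"z": -0.92,"wx": 0,"wy": -0.018,"wz": 0},
    {"fingers": 60,"x": 3.68,"y": -0.1,"z": -0.98,"wx": 0,"wy": -0.017,"wz": 0},
    {"fingers": 60,"x": 3.65,"y": -0.1,"z": -1.05,"wx": 0,"wy": -0.018,"wz": 0},
    {"fingers": 60,"x": 3.64,"y": -0.11,"z": -1.11,"wx": 0,"wy": -0.017,"wz": 0}
  ]
}}

```text
time_s: 3.82
eef_pos: [494.6, -265.3, 260.6]
eef_rot: [-1.226, 1.181, -1.182]
contact_force: [0.6, -0.5, -0.1]
opening: 51.2
```

>>> {"op": "carry_out", "data": {
  "rows": [
    {"fingers": 60,"x": 0,"y": 0,"z": 0,"wx": 0,"wy": 0,"wz": 0},
    {"fingers": 60,"x": 0,"y": 0,"z": 0,"wx": 0,"wy": 0,"wz": 0},
    {"fingers": 60,"x": 0,"y": 0,"z": 0,"wx": 0,"wy": 0,"wz": 0}
  ]
}}

```text
time_s: 4.07
eef_pos: [495.3, -264.1, 260.3]
eef_rot: [-1.225, 1.183, -1.183]
contact_force: [-0.0, 1.0, 0.8]
opening: 51.4
```

```bash
python3 - <<'E'
from h import *
o=bot.get_obs(); im=bot.camera("wrist"); cv2.imwrite("pics/w3.png",im[:,:,::-1])
np.savez("pics/w3.npz",p=o['eef_pos'],r=o['eef_rot'])
o2=bot.get_obs(); print(o['eef_pos'],o2['eef_pos'],o2['time_s'])
c=cam("wrist",o)
for l,z in [("burnisher_p",65),("caddy",0),("red_pocket",65)]:
    for q in bot.place_of(l,"wrist"): print(l,np.array(q['centre']),round(q['confidence'],2),onz(c,q['centre'],z))
E
```

```text
[ 495.35 -264.06  260.27] [ 495.52 -263.74  260.24] 4.1167
burnisher_p [268.8 271.8] 0.92 [ 499.71 -361.75   65.  ]
burnisher_p [125.9 271. ] 0.9 [ 493.32 -202.99   65.  ]
burnisher_p [203.8 276.4] 0.8 [ 501.98 -284.4    65.  ]
burnisher_p [106.8 177.7] 0.77 [ 399.57 -187.83   65.  ]
burnisher_p [195.7 169.3] 0.61 [ 386.45 -279.44   65.  ]
caddy [191.7 272.5] 0.57 [ 497.96 -285.54    0.  ]
```

View pics/w3.png

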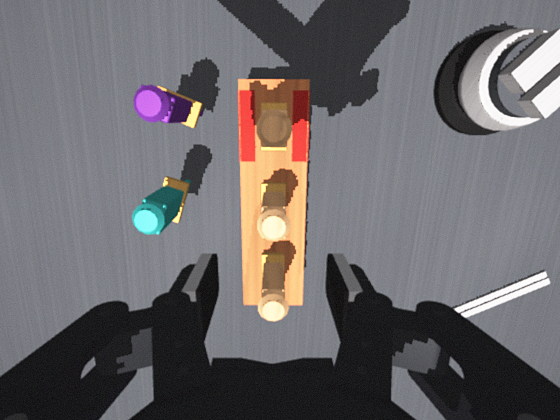

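The red-painted strips flank the handle at (273,126), so that is the target. The others are the plain pockets at (273,225) and (273,305), purple at (152,103) and turquoise at (150,217). I'm enlarging it to confirm and fit its pose.

```bash
python3 - <<'E'
from h import *
z=np.load("pics/w3.npz"); o={'eef_pos':z['p'],'eef_rot':z['r']}; c=cam("wrist",o)
for px in [(80,240),(80,310),(305,244),(305,303)]: print(onz(c,px,65))
im=cv2.imread("pics/w3.png"); x0,y0,k=230,65,8
a=cv2.resize(im[y0:y0+72,x0:x0+95],None,fx=k,fy=k,interpolation=cv2.INTER_CUBIC)
def box(x,y,yaw,hx,hy,zz,col):
    P=np.array([[hx,hy],[-hx,hy],[-hx,-hy],[hx,-hy]])@R.from_euler('z',yaw,degrees=True).as_matrix()[:2,:2].T+[x,y]
    P=np.c_[P,np.full(4,zz)]
    q=(proj(c,P)-[x0,y0])*k+k/2
    cv2.polylines(a,[np.round(q).astype(int).reshape(-1,1,2)],True,col,1,cv2.LINE_AA)
x,y,w=494,-205,1
box(x,y,w,13,23,73,(255,0,0)); box(x,y,w,11,15,135,(0,255,0)); 
t=np.linspace(0,2*np.pi,40)
cv2.imwrite("pics/crop3.png",a)
E
```

```text
[ 461.54 -160.7    65.  ]
[ 529.93 -158.29   65.  ]
[ 468.31 -410.08   65.  ]
[ 538.47 -407.64   65.  ]
```

View pics/crop3.png

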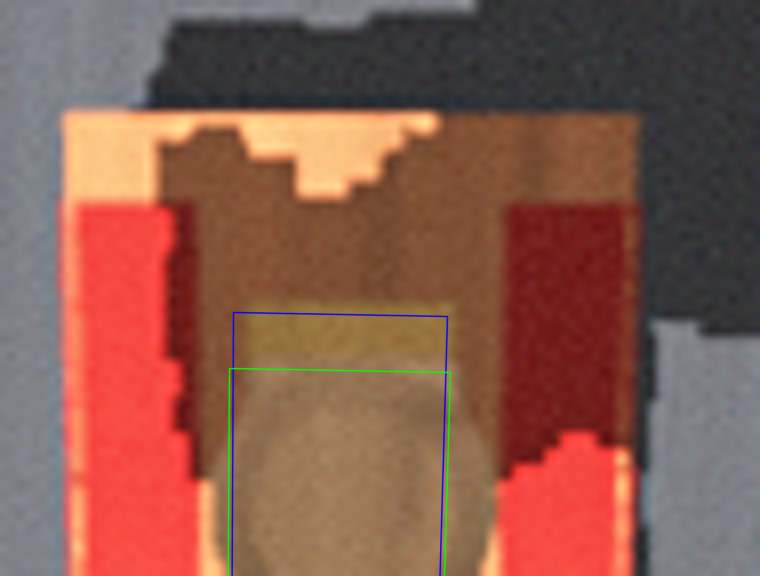

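```bash
python3 - <<'E'
from h import *
p,r=pose(); print(p)
plan(p,r,np.array([495,-204,185.]),toolR(2))
E
```

```text
[ 495.65 -263.9   260.3 ]
[{"x": -2.0, "y": 2.51, "z": 0.05, "wy": 0.001}, {"x": -1.99, "y": 2.51, "z": 0.05}, {"x": -2.0, "y": 2.51, "z": 0.05, "wy": 0.001}]
end [ 495.   -203.97  185.01] 0.020736006733570875
```

>>> {"op": "carry_out", "data": {
  "rows": [
    {"fingers": 60,"x": -2.0,"y": 2.5,"z": 0.05,"wx": 0,"wy": 0,"wz": 0},
    {"fingers": 60,"x": -2.0,"y": 2.5,"z": 0.05,"wx": 0,"wy": 0,"wz": 0},
    {"fingers": 60,"x": -2.0,"y": 2.5,"z": 0.05,"wx": 0,"wy": 0,"wz": 0},
    {"fingers": 60,"x": 0,"y": 0,"z": 0,"wx": 0,"wy": 0,"wz": 0},
    {"fingers": 60,"x": 0,"y": 0,"z": 0,"wx": 0,"wy": 0,"wz": 0}
  ]
}}

```text
time_s: 4.68
eef_pos: [493.9, -203.6, 183.6]
eef_rot: [-1.228, 1.185, -1.179]
contact_force: [-0.1, -0.3, 0.2]
opening: 51.4
```

```bash
python3 - <<'E'
from h import *
o=bot.get_obs(); im=bot.camera("wrist")[:,:,::-1].copy(); cv2.imwrite("pics/w4.png",im)
np.savez("pics/w4.npz",p=o['eef_pos'],r=o['eef_rot'])
o2=bot.get_obs(); print(o['eef_pos'],o2['eef_pos'],o2['time_s'])
c=cam("wrist",o)
def box(a,x,y,yaw,hx,hy,zz,col):
    P=np.array([[hx,hy],[-hx,hy],[-hx,-hy],[hx,-hy]])@R.from_euler('z',yaw,degrees=True).as_matrix()[:2,:2].T+[x,y]
    q=(proj(c,np.c_[P,np.full(4,zz)])-[x0,y0])*k+k/2
    cv2.polylines(a,[np.round(q).astype(int).reshape(-1,1,2)],True,col,1,cv2.LINE_AA)
x0,y0,k=180,90,4
a=cv2.resize(im[y0:y0+150,x0:x0+190],None,fx=k,fy=k,interpolation=cv2.INTER_CUBIC)
x,y,w=495,-203.8,2
box(a,x,y,w,13,23,73,(255,0,0)); box(a,x,y,w,11,15,135,(0,255,0));box(a,497.1,-204.2,1.8,6,18,65,(255,255,0))
cv2.imwrite("pics/crop4.png",a)
E
```

```text
[ 493.88 -203.56  183.6 ] [ 494.97 -204.98  185.68] 4.7333
```

View pics/crop4.png

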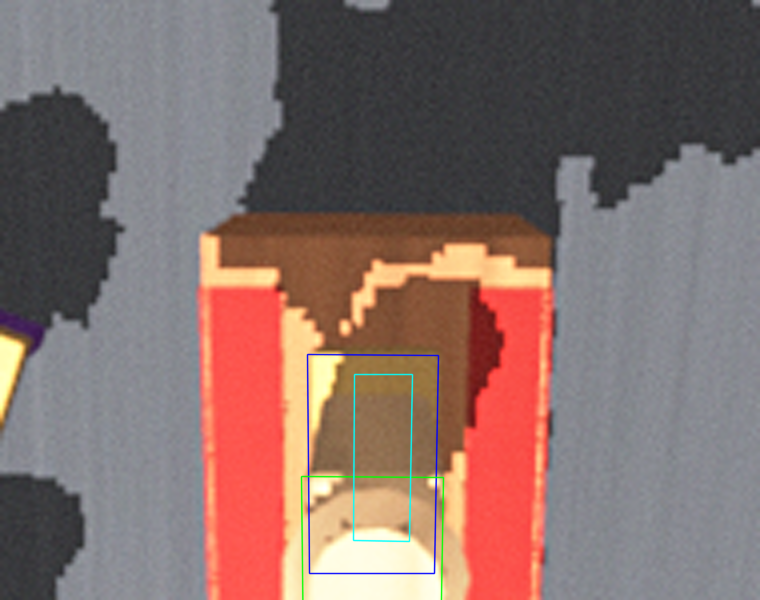

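>>> {"op": "carry_out", "data": {
  "rows": [
    {"fingers": 60,"x": 0,"y": 2.5,"z": 0,"wx": 0,"wy": 0,"wz": 0},
    {"fingers": 60,"x": 0,"y": 2.5,"z": 0,"wx": 0,"wy": 0,"wz": 0},
    {"fingers": 60,"x": 0,"y": 2.2,"z": 0,"wx": 0,"wy": 0,"wz": 0},
    {"fingers": 60,"x": 0,"y": 1.0,"z": 0,"wx": 0,"wy": 0,"wz": 0},
    {"fingers": 60,"x": 0,"y": 0.7,"z": 0,"wx": 0,"wy": 0,"wz": 0}
  ]
}}

```text
time_s: 5.15
eef_pos: [495.0, -206.2, 96.5]
eef_rot: [-1.225, 1.184, -1.185]
contact_force: [0.0, 0.4, 0.7]
opening: 51.1
```

>>> {"op": "carry_out", "data": {
  "rows": [
    {"fingers": 60,"x": 0,"y": 0,"z": 0,"wx": 0,"wy": 0,"wz": 0},
    {"fingers": 60,"x": 0,"y": 0,"z": 0,"wx": 0,"wy": 0,"wz": 0}
  ]
}}

```text
time_s: 5.32
eef_pos: [495.5, -206.3, 97.9]
eef_rot: [-1.224, 1.182, -1.186]
contact_force: [1.0, -0.0, 0.3]
opening: 51.4
```

```bash
python3 - <<'E'
from h import *
o=bot.get_obs(); im=bot.camera("wrist")[:,:,::-1].copy(); cv2.imwrite("pics/w5.png",im)
np.savez("pics/w5.npz",p=o['eef_pos'],r=o['eef_rot'])
print(o['eef_pos'],o['contact_force'],o['opening'])
E
```

```text
[ 495.55 -206.29   97.85] [ 0.99 -0.02  0.3 ] 51.43925014193405
```

View pics/w5.png

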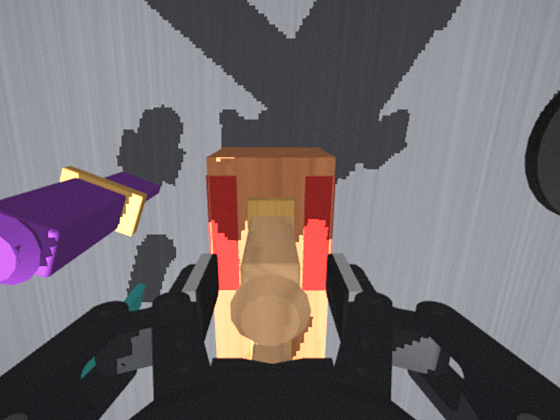

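>>> {"op": "carry_out", "data": {
  "rows": [
    {"fingers": 60,"x": -0.25,"y": 0.15,"z": 0,"wx": 0,"wy": 0,"wz": 0},
    {"fingers": 60,"x": 0,"y": 0,"z": 0,"wx": 0,"wy": 0,"wz": 0},
    {"fingers": 0,"x": 0,"y": 0,"z": 0,"wx": 0,"wy": 0,"wz": 0},
    {"fingers": 0,"x": 0,"y": 0,"z": 0,"wx": 0,"wy": 0,"wz": 0},
    {"fingers": 0,"x": 0,"y": 0,"z": 0,"wx": 0,"wy": 0,"wz": 0}
  ],
  "newtons": 60
}}

```text
time_s: 5.78
eef_pos: [494.7, -203.1, 95.4]
eef_rot: [-1.225, 1.184, -1.185]
contact_force: [-0.6, 0.6, 1.8]
opening: 22.1
```

>>> {"op": "carry_out", "data": {
  "rows": [
    {"fingers": 0,"x": 0,"y": 0,"z": 0,"wx": 0,"wy": 0,"wz": 0},
    {"fingers": 0,"x": 0,"y": 0,"z": 0,"wx": 0,"wy": 0,"wz": 0},
    {"fingers": 0,"x": 0,"y": 0,"z": 0,"wx": 0,"wy": 0,"wz": 0}
  ],
  "newtons": 60
}}

```text
time_s: 6.03
eef_pos: [494.7, -203.1, 95.4]
eef_rot: [-1.225, 1.184, -1.185]
contact_force: [-1.5, 1.0, 5.5]
opening: 21.9
```

```bash
python3 - <<'E'
from h import *
o=bot.get_obs(); im=bot.camera("wrist")[:,:,::-1].copy(); cv2.imwrite("pics/w6.png",im)
np.savez("pics/w6.npz",p=o['eef_pos'],r=o['eef_rot'])
print(o['eef_pos'],o['contact_force'],o['torque'],o['opening'],R.from_rotvec(o['eef_rot']).as_matrix())
E
```

```text
[ 494.72 -203.11   95.43] [-1.47  1.03  5.52] [ 0.17  0.31 -0.02] 21.891764155399642 [[ 0.03  0.    1.  ]
 [-1.   -0.    0.03]
 [ 0.   -1.    0.  ]]
```

View pics/w6.png

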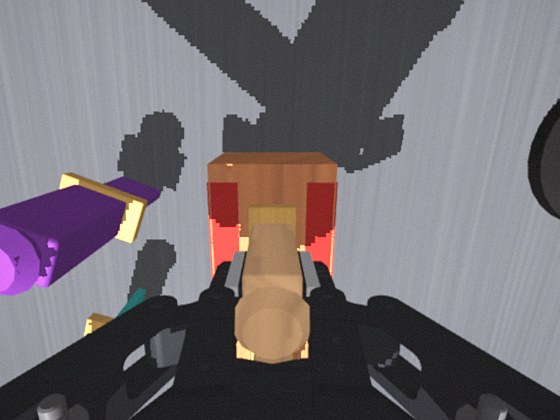

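>>> {"op": "carry_out", "data": {
  "rows": [
    {"fingers": 0,"x": 0,"y": -0.8,"z": 0,"wx": 0,"wy": 0,"wz": 0},
    {"fingers": 0,"x": 0,"y": -2.0,"z": 0,"wx": 0,"wy": 0,"wz": 0},
    {"fingers": 0,"x": 0,"y": -2.5,"z": 0,"wx": 0,"wy": 0,"wz": 0},
    {"fingers": 0,"x": 0,"y": -3.0,"z": 0,"wx": 0,"wy": 0,"wz": 0},
    {"fingers": 0,"x": 0,"y": -3.0,"z": 0,"wx": 0,"wy": 0,"wz": 0}
  ]
}}

```text
time_s: 6.5
eef_pos: [493.6, -202.5, 207.7]
eef_rot: [-1.226, 1.186, -1.182]
contact_force: [1.1, -1.3, -1.1]
opening: 21.9
```

>>> {"op": "carry_out", "data": {
  "rows": [
    {"fingers": 0,"x": 0,"y": -2.5,"z": 0,"wx": 0,"wy": 0,"wz": 0},
    {"fingers": 0,"x": 0,"y": 0,"z": 0,"wx": 0,"wy": 0,"wz": 0},
    {"fingers": 0,"x": 0,"y": 0,"z": 0,"wx": 0,"wy": 0,"wz": 0}
  ]
}}

```text
time_s: 6.75
eef_pos: [495.2, -203.4, 234.4]
eef_rot: [-1.224, 1.181, -1.187]
contact_force: [0.2, -0.0, -2.1]
opening: 21.7
```

```bash
python3 - <<'E'
from h import *
o=bot.get_obs(); im=bot.camera("wrist")[:,:,::-1].copy(); cv2.imwrite("pics/w7.png",im)
np.savez("pics/w7.npz",p=o['eef_pos'],r=o['eef_rot'])
o2=bot.get_obs()
print(o['eef_pos'],o2['eef_pos'],o2['contact_force'],o2['opening'],o2['time_s'])
p,r=pose(o2)
T=gaugeT(600,154,100,2)
tgt=T[:3,:3]@[0,-69,30+85.4]+T[:3,3]; print(tgt)
plan(p,r,tgt,toolR(2,26))
E
```

```text
[ 495.18 -203.4   234.37] [ 494.23 -202.86  232.16] [-0.02  0.71 -1.83] 21.82140803121258 6.8
[551.85  83.28 203.72]
[{"x": -3.55, "y": 0.36, "z": 0.84, "wx": 0.057}, {"x": -3.55, "y": 0.4, "z": 0.82, "wx": 0.057}, {"x": -3.55, "y": 0.45, "z": 0.8, "wx": 0.056}, {"x": -3.55, "y": 0.49, "z": 0.77, "wx": 0.057, "wy": -0.001}, {"x": -3.55, "y": 0.54, "z": 0.74, "wx": 0.057}]
[{"x": -3.55, "y": 0.58, "z": 0.71, "wx": 0.057}, {"x": -3.55, "y": 0.61, "z": 0.68, "wx": 0.056}, {"x": -3.55, "y": 0.66, "z": 0.64, "wx": 0.057}]
end [551.86  83.3  203.69] 0.012772035455765997
```

View pics/w7.png

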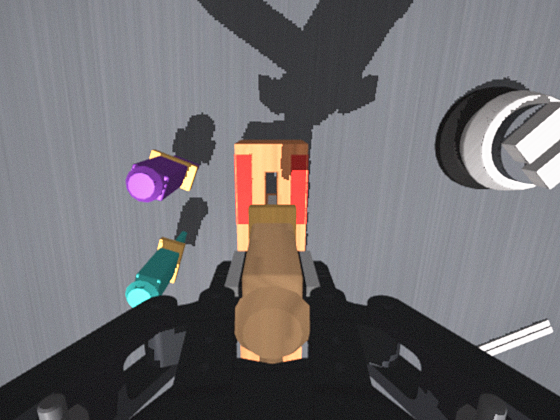

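The burnisher is lifted: its pocket at (270,185) is empty and the collar edge is still at row 206. Moving to slot 1 next.

>>> {"op": "carry_out", "data": {
  "rows": [
    {"fingers": 0,"x": -3.5,"y": 0.36,"z": 0.84,"wx": 0.057,"wy": 0,"wz": 0},
    {"fingers": 0,"x": -3.55,"y": 0.4,"z": 0.82,"wx": 0.057,"wy": 0,"wz": 0},
    {"fingers": 0,"x": -3.55,"y": 0.45,"z": 0.8,"wx": 0.056,"wy": 0,"wz": 0},
    {"fingers": 0,"x": -3.55,"y": 0.49,"z": 0.77,"wx": 0.057,"wy": 0,"wz": 0},
    {"fingers": 0,"x": -3.55,"y": 0.54,"z": 0.74,"wx": 0.057,"wy": 0,"wz": 0}
  ]
}}

```text
time_s: 7.22
eef_pos: [529.2, -23.0, 211.6]
eef_rot: [-1.01, 0.979, -1.301]
contact_force: [0.7, 0.3, -2.0]
opening: 21.8
```

>>> {"op": "carry_out", "data": {
  "rows": [
    {"fingers": 0,"x": -3.55,"y": 0.58,"z": 0.71,"wx": 0.057,"wy": 0,"wz": 0},
    {"fingers": 0,"x": -3.55,"y": 0.61,"z": 0.68,"wx": 0.056,"wy": 0,"wz": 0},
    {"fingers": 0,"x": -3.55,"y": 0.66,"z": 0.64,"wx": 0.057,"wy": 0,"wz": 0}
  ]
}}

```text
time_s: 7.47
eef_pos: [550.7, 84.2, 201.0]
eef_rot: [-0.88, 0.852, -1.36]
contact_force: [1.6, 0.2, -2.7]
opening: 22.0
```

>>> {"op": "carry_out", "data": {
  "rows": [
    {"fingers": 0,"x": 0,"y": 0,"z": 0,"wx": 0,"wy": 0,"wz": 0},
    {"fingers": 0,"x": 0,"y": 0,"z": 0,"wx": 0,"wy": 0,"wz": 0},
    {"fingers": 0,"x": 0,"y": 0,"z": 0,"wx": 0,"wy": 0,"wz": 0},
    {"fingers": 0,"x": 0,"y": 0,"z": 0,"wx": 0,"wy": 0,"wz": 0}
  ]
}}

```text
time_s: 7.8
eef_pos: [552.0, 81.7, 203.2]
eef_rot: [-0.881, 0.852, -1.362]
contact_force: [0.5, -0.2, -0.8]
opening: 21.6
```

```bash
cat >> h.py <<'E'
def rel(o,T,off=(0,30.4,0)):
    """burnisher tip & origin in gauge frame, and rotation error of tool vs gauge"""
    p=o['eef_pos'];Rt=R.from_rotvec(o['eef_rot']).as_matrix();F=T[:3,:3]
    tip=p+Rt@(np.array(off)+[0,55,0]); g=F.T@(tip-T[:3,3])
    want=np.column_stack([-F[:,1],-F[:,2],F[:,0]])
    e=np.degrees(R.from_matrix(Rt.T@want).as_rotvec())
    return g,e
def shot(tag,T):
    o=bot.get_obs(); im=bot.camera("wrist")[:,:,::-1].copy(); cv2.imwrite(f"pics/{tag}.png",im)
    np.savez(f"pics/{tag}.npz",p=o['eef_pos'],r=o['eef_rot'])
    o2=bot.get_obs(); g,e=rel(o2,T); print("t",o2['time_s'],"pos",o2['eef_pos'],"tip in gauge",g,"rot err",e,"F",o2['contact_force'],o2['torque'],"open",o2['opening'])
    c=cam("wrist",o)
    a=cv2.resize(im[0:300,130:430],None,fx=2,fy=2,interpolation=cv2.INTER_CUBIC); draw(a,c,T,2,np.array([130,0]))
    # predicted collar
    M=bot.camera_model("wrist"); H=np.linalg.inv(M['hand_eye'])
    for yy in (22.4,30.4):
        P=np.array([[sx*23,yy,sz*13] for sx,sz in [(1,1),(1,-1),(-1,-1),(-1,1)]],float)@H[:3,:3].T+H[:3,3]
        q=P@c[0].T;q=(q[:,:2]/q[:,2:]-[130,0])*2
        cv2.polylines(a,[np.round(q).astype(int).reshape(-1,1,2)],True,(255,0,0),1,cv2.LINE_AA)
    cv2.imwrite(f"pics/{tag}o.png",a)
E
python3 - <<'E'
from h import *
shot("w8",gaugeT(600,154,100,2))
E
```

```text
t 7.85 pos [552.3   81.45 203.73] tip in gauge [  0.27 -70.96  29.84] rot err [ 0.05 -0.14  0.08] F [-0.44 -0.04 -1.08] [-0.03  0.28 -0.01] open 21.826692226285477
```

View pics/w8o.png

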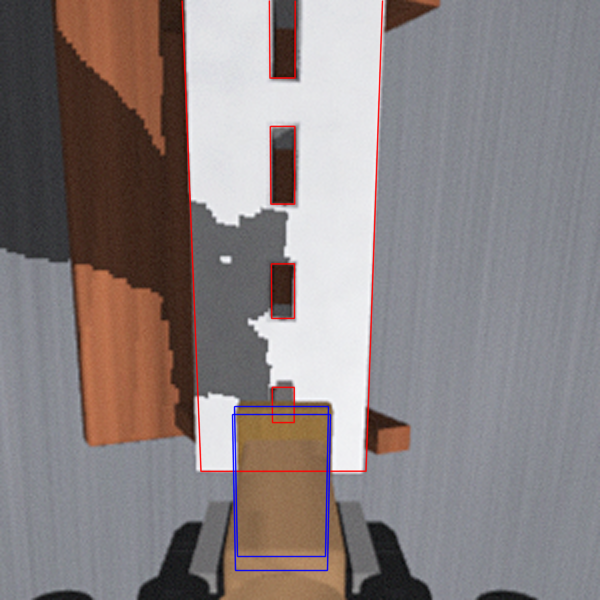

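```bash
python3 - <<'E'
from h import *
im=cv2.imread("pics/w8.png"); g=cv2.cvtColor(im,cv2.COLOR_BGR2GRAY).astype(float)
z=np.load("pics/w8.npz"); c=cam("wrist",{'eef_pos':z['p'],'eef_rot':z['r']})
T=gaugeT(600,154,100,2)
P=proj(c,gpts(T)).reshape(-1,4,2)
for i in (2,3,4): print(i,P[i].round(1).tolist())
def row(r,c0,c1): print(r,c0,im[r-1:r+2,c0:c1].mean(0).astype(int)[:,1].tolist())
row(150,258,284);row(150,310,326);row(150,220,232);row(85,258,284);row(30,258,284); 
row(210,240,256); row(210,286,302); row(217,240,256); row(217,286,302)
print('col',im[192:212,255:285].mean(1)[:,:].astype(int).tolist())
print('col271 slot2',im[125:165,268:275,1].mean(1).astype(int).tolist())
print('col271 slot3',im[58:108,268:275,1].mean(1).astype(int).tolist())
a=cv2.resize(im[180:260,230:320],None,fx=7,fy=7,interpolation=cv2.INTER_NEAREST); cv2.imwrite("pics/w8z.png",a)
E
```

```text
2 [[277.0, 131.7], [265.4, 131.7], [265.6, 159.0], [277.0, 158.9]]
3 [[277.2, 62.9], [264.9, 63.0], [265.2, 101.8], [277.1, 101.8]]
4 [[277.4, -14.2], [264.4, -14.1], [264.7, 38.8], [277.2, 38.7]]
150 258 [102, 99, 101, 103, 98, 96, 83, 47, 31, 37, 40, 38, 35, 35, 35, 33, 31, 35, 110, 153, 224, 236, 232, 230, 232, 232]
150 310 [236, 236, 237, 238, 242, 196, 140, 139, 135, 139, 141, 139, 137, 132, 136, 138]
150 220 [41, 40, 38, 38, 40, 41, 83, 103, 98, 99, 100, 99]
85 258 [228, 228, 227, 227, 229, 222, 215, 148, 51, 27, 36, 37, 35, 35, 36, 39, 34, 35, 28, 77, 134, 202, 231, 229, 229, 229]
30 258 [226, 224, 225, 224, 227, 221, 215, 188, 104, 32, 28, 35, 36, 35, 35, 35, 42, 33, 33, 31, 110, 136, 191, 226, 227, 226]
210 240 [231, 231, 230, 230, 231, 233, 238, 202, 131, 105, 111, 110, 111, 113, 114, 116]
210 286 [114, 116, 112, 112, 114, 116, 115, 114, 108, 111, 190, 238, 239, 238, 237, 239]
217 240 [230, 231, 231, 232, 233, 232, 236, 223, 151, 107, 107, 111, 113, 116, 113, 116]
217 286 [116, 114, 114, 115, 113, 113, 112, 113, 107, 111, 198, 240, 240, 240, 239, 239]
col [[156, 153, 154], [148, 145, 146], [134, 133, 135], [136, 135, 135], [137, 136, 136], [137, 135, 136], [139, 136, 136], [141, 138, 138], [108, 122, 133], [59, 95, 121], [49, 91, 120], [52, 95, 124], [58, 107, 140], [63, 115, 150], [62, 114, 149], [63, 115, 151], [63, 115, 150], [62, 114, 149], [64, 115, 150], [62, 115, 150]]
col271 slot2 [155, 155, 159, 133, 98, 101, 83, 48, 34, 34, 32, 35, 35, 37, 34, 35, 36, 34, 34, 35, 35, 36, 36, 34, 36, 34, 35, 65, 78, 77, 76, 75, 75, 101, 133, 181, 229, 236, 234, 234]
col271 slot3 [227, 228, 222, 211, 208, 166, 114, 101, 91, 81, 76, 70, 71, 70, 70, 70, 53, 39, 37, 33, 35, 36, 37, 35, 36, 35, 36, 37, 35, 35, 36, 35, 37, 37, 35, 35, 36, 35, 34, 37, 36, 34, 33, 60, 140, 191, 228, 192, 126, 113]
```

View pics/w8z.png

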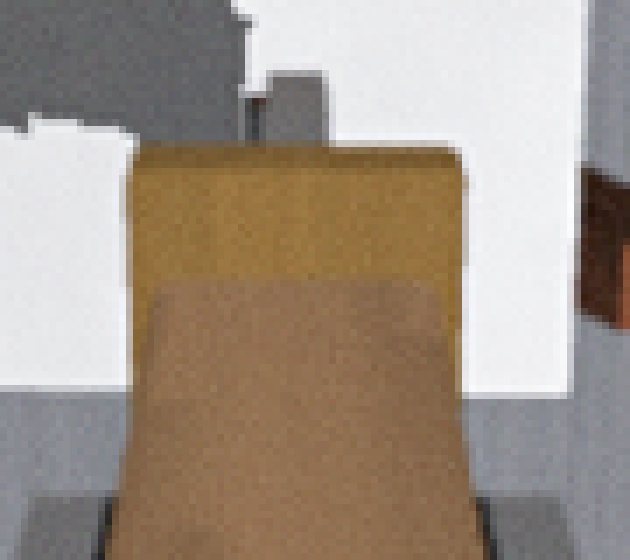

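```bash
cat > fit.py <<'E'
from h import *
from scipy.optimize import least_squares
im=cv2.imread("pics/w8.png"); g=cv2.GaussianBlur(im,(3,3),0)[:,:,1].astype(float)
z=np.load("pics/w8.npz"); c=cam("wrist",{'eef_pos':z['p'],'eef_rot':z['r']})
def edge(v,i0):  # strongest step sub-pixel
    d=np.abs(np.diff(v)); i=int(np.argmax(d)); i=min(max(i,1),len(d)-2); a,b,e=d[i-1:i+2]; return i0+i+.5+.5*(a-e)/(a-2*b+e)
rows=[5,15,25,45,60,75,90,180]
L=[(r,edge(g[r,215:236],215)) for r in [5,15,25,45,60,75,90]]
Rr=[(r,edge(g[r,306:326],306)) for r in [20,40,60,80,100,120,140,160,180]]
B=[(k,edge(g[225:245,k],225)) for k in range(233,245,2)]
print(L,Rr,B)
def linedist(T,a,b,pts):
    q=proj(c,np.array([a,b],float)@T[:3,:3].T+T[:3,3]); d=q[1]-q[0];n=np.array([-d[1],d[0]])/np.linalg.norm(d)
    return (np.array(pts)-q[0])@n
def f(p):
    T=gaugeT(600+p[0],154+p[1],100+p[3],p[2])
    return np.r_[linedist(T,[-35,-98,0],[-35,98,0],[(k,r) for r,k in L]),linedist(T,[35,-98,0],[35,98,0],[(k,r) for r,k in Rr]),linedist(T,[-35,-98,0],[35,-98,0],B),p[3]/2]
s=least_squares(f,[0,0,2,0],loss='soft_l1'); print(s.x,s.fun)
H=np.linalg.inv(bot.camera_model("wrist")['hand_eye'])
def pc(P):
    q=(np.atleast_2d(P)@H[:3,:3].T+H[:3,3])@c[0].T; return q[:,:2]/q[:,2:]
def f2(p):
    dx,dy,dz=p
    a=pc([[dx-23,dy,dz]])[0,1]-199.8; b=pc([[dx-23,dy-8,dz]])[0,1]-203.6
    l=pc([[dx-18,dy-8,dz-13]])[0]; r=pc([[dx-18,dy-8,dz+13]])[0]
    return [a,b,l[0]-247.6,r[0]-295.8,(dy-30.4)/2]
s=least_squares(f2,[0,30.4,0]);print(s.x,s.fun)
E
python3 fit.py
```

```text
[(5, np.float64(221.93617021276594)), (15, np.float64(222.22)), (25, np.float64(222.4788732394366)), (45, np.float64(222.97619047619048)), (60, np.float64(223.3846153846154)), (75, np.float64(223.54166666666666)), (90, np.float64(224.18))] [(20, np.float64(321.2307692307692)), (40, np.float64(320.24)), (60, np.float64(319.25)), (80, np.float64(318.2692307692308)), (100, np.float64(317.4074074074074)), (120, np.float64(316.41379310344826)), (140, np.float64(315.51724137931035)), (160, np.float64(314.60714285714283)), (180, np.float64(313.62068965517244))] [(233, np.float64(235.10714285714286)), (235, np.float64(235.20689655172413)), (237, np.float64(235.3)), (239, np.float64(235.31034482758622)), (241, np.float64(235.33333333333334)), (243, np.float64(235.28571428571428))]
[-0.6   0.26  1.14  0.47] [ 0.    0.02  0.01 -0.02 -0.01 -0.26 -0.02  0.11  0.06  0.01 -0.03  0.05
 -0.01  0.04  0.07  0.02 -0.09 -0.02  0.05  0.04  0.04 -0.03  0.24]
[-1.74 30.72  0.66] [ 0.08 -0.06 -0.28  0.28  0.16]
```

```bash
cat >> h.py <<'E'
GT=gaugeT(599.4,154.26,100.5,1.14); OFF=np.array([-1.74,30.7,0.66])
def goto(gx,gy,gz,step=40.,nmin=1,o=None):
    """plan: tip to gauge coords, square to the gauge"""
    o=o or bot.get_obs(); g,e=rel(o,GT,OFF); print("t",o['time_s'],"tip",g,"rot",e,"F",o['contact_force'],"Fg",GT[:3,:3].T@o['contact_force'],"M",o['torque'],"open",round(o['opening'],1))
    r1=toolR(1.14,26); tip=GT[:3,:3]@np.array([gx,gy,gz])+GT[:3,3]
    p,r=pose(o); plan(p,r,tip-r1.apply(OFF+[0,55,0]),r1,step=step,nmin=nmin)
E
python3 - <<'E'
from h import *
goto(0,-69,6,step=12)
E
```

```text
t 7.85 tip [  2.18 -69.67  28.37] rot [ 0.05  0.63 -0.3 ] F [-0.44 -0.04 -1.08] Fg [-0.87 -0.03 -0.77] M [-0.03  0.28 -0.01] open 21.8
[{"x": -0.05, "y": 1.12, "z": -0.11, "wy": 0.006, "wz": -0.003}, {"x": -0.06, "y": 1.12, "z": -0.12, "wx": 0.001, "wy": 0.005, "wz": -0.002}]
end [559.99  82.77 182.58] 0.011151340048880772
```

```bash
cat >> fit.py <<'E'
print(pc([[-19.7,22.7,-12.34],[-19.7,22.7,13.66],[-19.7,22.7,.66]]),c[0])
print(bot.camera_model("wrist"))
print(proj(c,GT[:3,:3]@[0,-69,0]+GT[:3,3]))
E
python3 fit.py|tail -20
```

```text
[(5, np.float64(221.93617021276594)), (15, np.float64(222.22)), (25, np.float64(222.4788732394366)), (45, np.float64(222.97619047619048)), (60, np.float64(223.3846153846154)), (75, np.float64(223.54166666666666)), (90, np.float64(224.18))] [(20, np.float64(321.2307692307692)), (40, np.float64(320.24)), (60, np.float64(319.25)), (80, np.float64(318.2692307692308)), (100, np.float64(317.4074074074074)), (120, np.float64(316.41379310344826)), (140, np.float64(315.51724137931035)), (160, np.float64(314.60714285714283)), (180, np.float64(313.62068965517244))] [(233, np.float64(235.10714285714286)), (235, np.float64(235.20689655172413)), (237, np.float64(235.3)), (239, np.float64(235.31034482758622)), (241, np.float64(235.33333333333334)), (243, np.float64(235.28571428571428))]
[-0.6   0.26  1.14  0.47] [ 0.    0.02  0.01 -0.02 -0.01 -0.26 -0.02  0.11  0.06  0.01 -0.03  0.05
 -0.01  0.04  0.07  0.02 -0.09 -0.02  0.05  0.04  0.04 -0.03  0.24]
[-1.74 30.72  0.66] [ 0.08 -0.06 -0.28  0.28  0.16]
[[247.32 212.7 ]
 [296.09 212.69]
 [271.71 212.7 ]] [[321.96   0.   271.85]
 [  0.   321.96 210.88]
 [  0.     0.     1.  ]]
{'fx': 321.96226928973726, 'fy': 321.96226928973726, 'cx': 271.84821384116356, 'cy': 210.8798861675097, 'hand_eye': array([[   0.  ,    0.96,    0.27,  -67.79],
       [  -0.  ,   -0.27,    0.96, -142.08],
       [   1.  ,   -0.  ,    0.  ,    0.67],
       [   0.  ,    0.  ,    0.  ,    1.  ]])}
[[269.88 202.31]]
```

```bash
python3 - <<'E'
from h import *
np.set_printoptions(precision=5,suppress=True)
for i in range(6):
    print(bot.camera_model("wrist")['hand_eye'][:3].ravel())
print(bot.camera_model("scene")['origin'],bot.get_obs()['time_s'])
E
```

```text
[   0.00009    0.96152    0.27473  -67.78772   -0.0004    -0.27473
    0.96152 -142.07786    1.        -0.0002     0.00036    0.67146]
[   0.00009    0.96152    0.27473  -67.78772   -0.0004    -0.27473
    0.96152 -142.07786    1.        -0.0002     0.00036    0.67146]
[   0.00009    0.96152    0.27473  -67.78772   -0.0004    -0.27473
    0.96152 -142.07786    1.        -0.0002     0.00036    0.67146]
[   0.00009    0.96152    0.27473  -67.78772   -0.0004    -0.27473
    0.96152 -142.07786    1.        -0.0002     0.00036    0.67146]
[   0.00009    0.96152    0.27473  -67.78772   -0.0004    -0.27473
    0.96152 -142.07786    1.        -0.0002     0.00036    0.67146]
[   0.00009    0.96152    0.27473  -67.78772   -0.0004    -0.27473
    0.96152 -142.07786    1.        -0.0002     0.00036    0.67146]
[1322.01334  547.8716  1153.04245] 7.85
```

```bash
python3 - <<'E'
from h import *
np.set_printoptions(precision=5,suppress=True)
for i in range(2):
    print(bot.camera_model("wrist")['hand_eye'][:3].ravel())
print(bot.camera_model("scene")['origin'])
E
```

```text
[   0.00009    0.96152    0.27473  -67.78772   -0.0004    -0.27473
    0.96152 -142.07786    1.        -0.0002     0.00036    0.67146]
[   0.00009    0.96152    0.27473  -67.78772   -0.0004    -0.27473
    0.96152 -142.07786    1.        -0.0002     0.00036    0.67146]
[1322.01334  547.8716  1153.04245]
```

>>> {"op": "carry_out", "data": {
  "rows": [
    {"fingers": 0,"x": -0.05,"y": 0.8,"z": -0.1,"wx": 0,"wy": 0.006,"wz": -0.003},
    {"fingers": 0,"x": -0.05,"y": 0.8,"z": -0.1,"wx": 0.001,"wy": 0.005,"wz": -0.002},
    {"fingers": 0,"x": 0,"y": 0,"z": 0,"wx": 0,"wy": 0,"wz": 0},
    {"fingers": 0,"x": 0,"y": 0,"z": 0,"wx": 0,"wy": 0,"wz": 0},
    {"fingers": 0,"x": 0,"y": 0,"z": 0,"wx": 0,"wy": 0,"wz": 0}
  ]
}}

```text
time_s: 8.27
eef_pos: [557.4, 83.6, 188.7]
eef_rot: [-0.875, 0.857, -1.372]
contact_force: [0.1, 0.2, -1.3]
opening: 21.5
```

```bash
python3 - <<'E'
from h import *
shot("w9",GT)
goto(0,-69,4,step=3)
E
```

```text
t 8.3167 pos [557.59  83.64 189.11] tip in gauge [  0.11 -69.68  13.19] rot err [-0.07  0.08 -0.06] F [-0.79 -0.4  -1.77] [ 0.02  0.27 -0.05] open 21.47561451575884
t 8.3167 tip [  0.77 -67.94  12.89] rot [-0.07  0.08 -0.06] F [-0.79 -0.4  -1.77] Fg [-1.49 -0.39 -1.24] M [ 0.02  0.27 -0.05] open 21.5
[{"x": 0.03, "y": 0.3, "z": -0.02}, {"x": 0.03, "y": 0.29, "z": -0.03, "wx": -0.001, "wy": 0.001, "wz": -0.001}, {"x": 0.04, "y": 0.3, "z": -0.02}]
end [560.89  82.71 180.81] 0.027010985741049594
```

View pics/w9o.png

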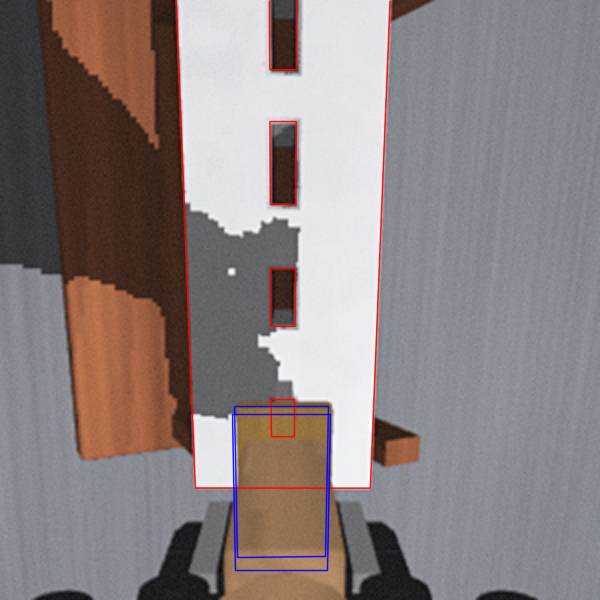

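>>> {"op": "carry_out", "data": {
  "rows": [
    {"fingers": 0,"x": 0.03,"y": 0.3,"z": -0.02,"wx": 0,"wy": 0,"wz": 0},
    {"fingers": 0,"x": 0.03,"y": 0.3,"z": -0.02,"wx": -0.001,"wy": 0.001,"wz": -0.001},
    {"fingers": 0,"x": 0.03,"y": 0.3,"z": -0.02,"wx": 0,"wy": 0,"wz": 0},
    {"fingers": 0,"x": 0,"y": 0.1,"z": 0,"wx": 0,"wy": 0,"wz": 0},
    {"fingers": 0,"x": 0,"y": 0,"z": 0,"wx": 0,"wy": 0,"wz": 0}
  ]
}}

```text
time_s: 8.73
eef_pos: [561.1, 83.0, 179.2]
eef_rot: [-0.876, 0.858, -1.372]
contact_force: [0.2, -0.8, -1.5]
opening: 21.9
```

```bash
python3 - <<'E'
from h import *
goto(0,-69,0,step=3)
E
```

```text
t 8.7333 tip [ -0.57 -68.73   2.4 ] rot [ 0.04  0.04 -0.01] F [ 0.21 -0.81 -1.47] Fg [-0.47 -0.81 -1.41] M [0.02 0.31 0.  ] open 21.9
[{"x": 0.03, "y": 0.24, "z": 0.05, "wx": 0.001, "wy": 0.001}]
end [562.65  82.73 177.23] 0.02373325789589258
```

Within about 2.4 mm of the face. Descending in 1 mm steps and checking force.

>>> {"op": "carry_out", "data": {
  "rows": [
    {"fingers": 0,"x": 0.03,"y": 0.1,"z": 0.03,"wx": 0,"wy": 0,"wz": 0},
    {"fingers": 0,"x": 0,"y": 0.1,"z": 0,"wx": 0,"wy": 0,"wz": 0},
    {"fingers": 0,"x": 0,"y": 0,"z": 0,"wx": 0,"wy": 0,"wz": 0}
  ]
}}

```text
time_s: 8.98
eef_pos: [562.5, 82.7, 178.0]
eef_rot: [-0.876, 0.858, -1.373]
contact_force: [-0.0, 0.4, -1.5]
opening: 22.0
```

>>> {"op": "carry_out", "data": {
  "rows": [
    {"fingers": 0,"x": 0,"y": 0.1,"z": 0,"wx": 0,"wy": 0,"wz": 0},
    {"fingers": 0,"x": 0,"y": 0,"z": 0,"wx": 0,"wy": 0,"wz": 0}
  ]
}}

```text
time_s: 9.15
eef_pos: [563.1, 82.8, 177.5]
eef_rot: [-0.875, 0.857, -1.373]
contact_force: [-1.1, -0.0, -0.7]
opening: 21.7
```

>>> {"op": "carry_out", "data": {
  "rows": [
    {"fingers": 0,"x": 0,"y": 0.1,"z": 0,"wx": 0,"wy": 0,"wz": 0},
    {"fingers": 0,"x": 0,"y": 0,"z": 0,"wx": 0,"wy": 0,"wz": 0}
  ]
}}

```text
time_s: 9.32
eef_pos: [563.5, 82.8, 177.4]
eef_rot: [-0.875, 0.857, -1.373]
contact_force: [-5.0, 0.8, 4.4]
opening: 22.0
```

```bash
python3 - <<'E'
from h import *
goto(0,-69,0,step=3)
E
```

```text
t 9.3167 tip [  0.84 -68.92  -0.18] rot [-0.01  0.04 -0.02] F [-4.96  0.81  4.43] Fg [-2.5   0.91  6.15] M [0.03 0.86 0.05] open 22.0
[{"x": 0.01, "y": -0.02, "z": -0.08, "wy": 0.001}]
end [562.66  82.73 177.27] 0.027325803623434897
```

Touched slot 1: about 7.5 N along the face normal at the computed face level, no entry. Backing off and going to slot 2.

>>> {"op": "carry_out", "data": {
  "rows": [
    {"fingers": 0,"x": 0,"y": -0.8,"z": 0,"wx": 0,"wy": 0,"wz": 0},
    {"fingers": 0,"x": -2.3,"y": 0,"z": -0.02,"wx": 0,"wy": 0,"wz": 0},
    {"fingers": 0,"x": -2.3,"y": 0,"z": -0.02,"wx": 0,"wy": 0,"wz": 0},
    {"fingers": 0,"x": 0,"y": 0,"z": 0,"wx": 0,"wy": 0,"wz": 0},
    {"fingers": 0,"x": 0,"y": 0,"z": 0,"wx": 0,"wy": 0,"wz": 0}
  ]
}}

```text
time_s: 9.73
eef_pos: [558.4, 129.5, 183.6]
eef_rot: [-0.876, 0.856, -1.371]
contact_force: [-0.2, -0.5, -1.4]
opening: 22.0
```

>>> {"op": "carry_out", "data": {
  "rows": [
    {"fingers": 0,"x": 0,"y": 0,"z": 0,"wx": 0,"wy": 0,"wz": 0},
    {"fingers": 0,"x": 0,"y": 0,"z": 0,"wx": 0,"wy": 0,"wz": 0}
  ]
}}

```text
time_s: 9.9
eef_pos: [558.5, 128.1, 183.4]
eef_rot: [-0.875, 0.858, -1.373]
contact_force: [0.8, -0.7, -1.7]
opening: 21.6
```

```bash
python3 - <<'E'
from h import *
shot("w10",GT)
goto(0,-23,3,step=3)
im=cv2.imread("pics/w10.png");cv2.imwrite("pics/w10z.png",cv2.resize(im[150:260,210:330],None,fx=6,fy=5.4,interpolation=cv2.INTER_NEAREST))
E
```

```text
t 9.95 pos [558.57 127.98 183.34] tip in gauge [ -0.83 -25.49   7.18] rot err [-0.01 -0.    0.02] F [ 0.2   0.39 -0.68] [ 0.03  0.27 -0.01] open 21.987531937826503
t 9.95 tip [ -0.17 -23.75   6.88] rot [-0.01 -0.    0.02] F [ 0.2   0.39 -0.68] Fg [-0.11  0.38 -0.71] M [ 0.03  0.27 -0.01] open 22.0
[{"x": -0.04, "y": 0.19, "z": 0.01}, {"x": -0.03, "y": 0.2, "z": 0.01}]
end [560.44 128.71 179.92] 0.021415265837389418
```

View pics/w10o.png

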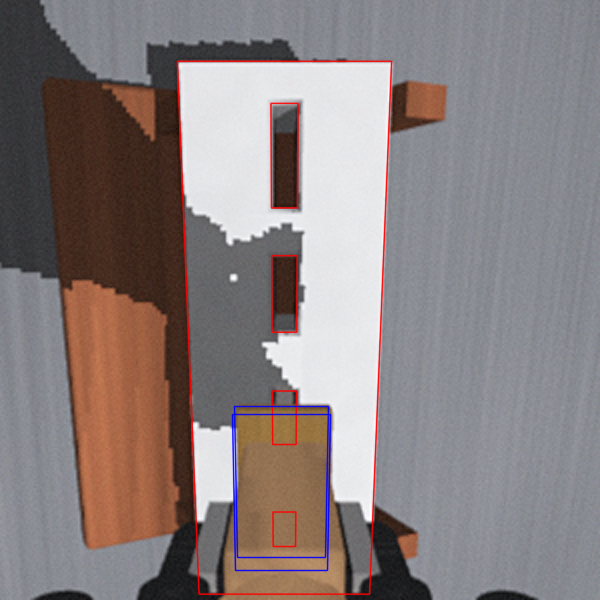

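```bash
cat > fit2.py <<'E'
from h import *
import sys
from scipy.optimize import least_squares
def edge(v,i0):
    d=np.abs(np.diff(v)); i=int(np.argmax(d)); i=min(max(i,1),len(d)-2); a,b,e=d[i-1:i+2]; return i0+i+.5+.5*(a-e)/(a-2*b+e)
def fit(tag,top=True):
    im=cv2.imread(f"pics/{tag}.png"); g=cv2.GaussianBlur(im,(3,3),0)[:,:,1].astype(float)
    z=np.load(f"pics/{tag}.npz"); o={'eef_pos':z['p'],'eef_rot':z['r']}; c=cam("wrist",o)
    seg=[([-35,-98,0],[-35,98,0]),([35,-98,0],[35,98,0]),([-35,98,0],[35,98,0]),([-35,-98,0],[35,-98,0])]
    for y,l in [(23,30),(69,36)]:
        for s in (-1,1): seg.append(([-6,y+s*l/2,0],[6,y+s*l/2,0]))
    # sample model edges, search along normal
    pts=[]
    for k,(a,b) in enumerate(seg[:4]):
        a,b=np.array(a,float),np.array(b,float)
        for t in np.linspace(.05,.95,40):
            P=a+(b-a)*t; q=proj(c,np.vstack([GT[:3,:3]@P,GT[:3,:3]@(P+(b-a)*.01)])+GT[:3,3]); d=q[1]-q[0]; n=np.array([-d[1],d[0]])/np.linalg.norm(d)
            if not(8<q[0,0]<550 and 8<q[0,1]<200): continue
            s=np.arange(-5,5.01,.5); xy=q[0]+s[:,None]*n
            v=cv2.remap(g.astype(np.float32),xy[:,:1].astype(np.float32),xy[:,1:].astype(np.float32),cv2.INTER_LINEAR).ravel()
            if np.abs(v[-3:].mean()-v[:3].mean())<45: continue
            i=edge(v,0); pts.append((k,q[0]+(-5+.5*i)*n))
    def f(p):
        T=gaugeT(p[0],p[1],p[2],p[3]); r=[]
        for k,m in pts:
            q=proj(c,np.array(seg[k],float)@T[:3,:3].T+T[:3,3]); d=q[1]-q[0]; n=np.array([-d[1],d[0]])/np.linalg.norm(d); r.append((m-q[0])@n)
        return np.array(r)
    x0=[*GT[:3,3],1.14]
    s=least_squares(f,x0,loss='soft_l1',f_scale=.3); print(tag,"gauge",s.x,"n",np.bincount([k for k,_ in pts]),"rms",np.sqrt(np.mean(s.fun**2)))
    # collar
    H=np.linalg.inv(bot.camera_model("wrist")['hand_eye'])
    def pc(P):
        q=(np.atleast_2d(P)@H[:3,:3].T+H[:3,3])@c[0].T; return q[:,:2]/q[:,2:]
    T=gaugeT(*s.x)
    return T,o,c,pc,im
if __name__=="__main__":
    T,o,c,pc,im=fit(sys.argv[1])
    print(im[190:212,284:293].mean(1).astype(int)[:,:2].tolist())
    print(im[209:212,240:256].mean(0)[:,1].astype(int).tolist(),im[209:212,286:302].mean(0)[:,1].astype(int).tolist())
    def f2(p):
        dx,dy,dz=p
        a=pc([[dx-23,dy,dz]])[0,1]-199.8; b=pc([[dx-23,dy-8,dz]])[0,1]-203.6
        l=pc([[dx-18,dy-8,dz-13]])[0]; r=pc([[dx-18,dy-8,dz+13]])[0]
        return [a,b,l[0]-247.6,r[0]-295.8,(dy-30.4)/2]
    s=least_squares(f2,[0,30.4,0]);print("in hand",s.x)
    print("tip in gauge at picture",rel(o,T,s.x))
E
python3 fit2.py w10; for t in w8 w9; do python3 - <<E
from fit2 import *
fit("$t")
E
done
```

```text
w10 gauge [599.32 154.16 100.65   1.03] n [24 24 40] rms 0.4658611497919428
[[233, 231], [234, 231], [234, 231], [233, 231], [232, 230], [233, 230], [233, 230], [233, 230], [233, 229], [234, 231], [237, 234], [222, 221], [135, 150], [48, 87], [47, 90], [59, 107], [62, 114], [63, 115], [64, 115], [64, 115], [65, 115], [64, 115]]
[100, 92, 99, 97, 99, 97, 99, 93, 102, 114, 115, 114, 116, 115, 115, 115] [116, 118, 117, 119, 117, 115, 112, 116, 112, 109, 179, 232, 234, 232, 231, 232]
in hand [-1.75 30.73  0.68]
tip in gauge at picture (array([ -0.14, -23.55,   6.71]), array([-0.01,  0.11, -0.03]))
w8 gauge [589.74 679.26 100.78   1.04] n [31 31] rms 0.19877457907283116
w9 gauge [599.84 118.52 100.84   1.05] n [29 29] rms 0.2187316826689569
```

View pics/w10z.png

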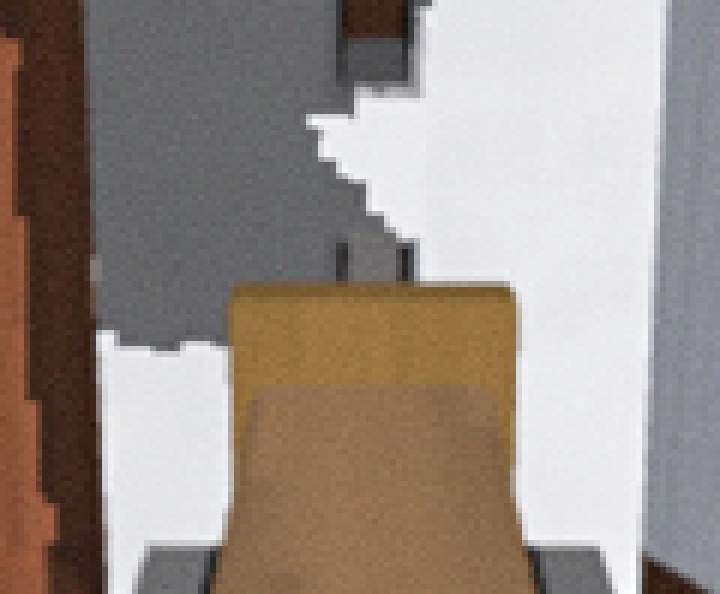

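```bash
python3 - <<'E'
from fit2 import *
T,o,c,pc,im=fit("w10")
for t,(u,v,l,r) in {"w10":(201.9,204.8,247.6,295.9)}.items():
    def f2(p):
        dx,dy,dz=p
        a=pc([[dx-23,dy,dz]])[0,1]-u; b=pc([[dx-23,dy-8,dz]])[0,1]-v
        L=pc([[dx-18,dy-8,dz-13]])[0]; Rr=pc([[dx-18,dy-8,dz+13]])[0]
        return [a,b,L[0]-l,Rr[0]-r,(dy-30.4)/2]
    s=least_squares(f2,[0,30.4,0]);print("in hand",s.x,s.fun); print(rel(o,T,s.x))
for t in ("w7","w8","w9","w10"):
    im=cv2.imread(f"pics/{t}.png"); print(t,im[196:210,284:293].mean(1).astype(int)[:,0].tolist(), im[196:210,275:283].mean(1).astype(int)[:,0].tolist())
E
```

```text
w10 gauge [599.32 154.16 100.65   1.03] n [24 24 40] rms 0.4658611497919428
in hand [-0.85 30.68  0.7 ] [-0.42  0.41 -0.21  0.21  0.14]
(array([ -0.11, -24.45,   6.75]), array([-0.01,  0.11, -0.03]))
w7 [123, 123, 124, 124, 124, 124, 126, 127, 88, 50, 49, 57, 61, 65] [121, 119, 120, 121, 122, 119, 123, 123, 86, 51, 48, 57, 62, 65]
w8 [236, 237, 239, 247, 190, 75, 46, 50, 59, 61, 62, 62, 64, 62] [204, 206, 209, 213, 161, 70, 45, 51, 58, 63, 62, 63, 64, 62]
w9 [237, 236, 239, 246, 188, 76, 45, 51, 58, 62, 64, 63, 63, 62] [212, 210, 202, 193, 143, 66, 45, 51, 59, 63, 63, 62, 62, 63]
w10 [233, 233, 233, 234, 237, 222, 135, 48, 47, 59, 62, 63, 64, 64] [144, 147, 146, 149, 149, 136, 92, 51, 49, 58, 63, 63, 63, 62]
```

```bash
python3 - <<'E'
import cv2,numpy as np
P=[]
for t in ("w6","w7","w8","w9","w10"):
    im=cv2.imread(f"pics/{t}.png"); P.append(cv2.resize(im[190:370,225:320],None,fx=1.68,fy=3.2,interpolation=cv2.INTER_CUBIC))
cv2.imwrite("pics/cmp.png",np.hstack(P)[:600]); print(np.hstack(P).shape)
E
```

```text
(576, 800, 3)
```

View pics/cmp.png

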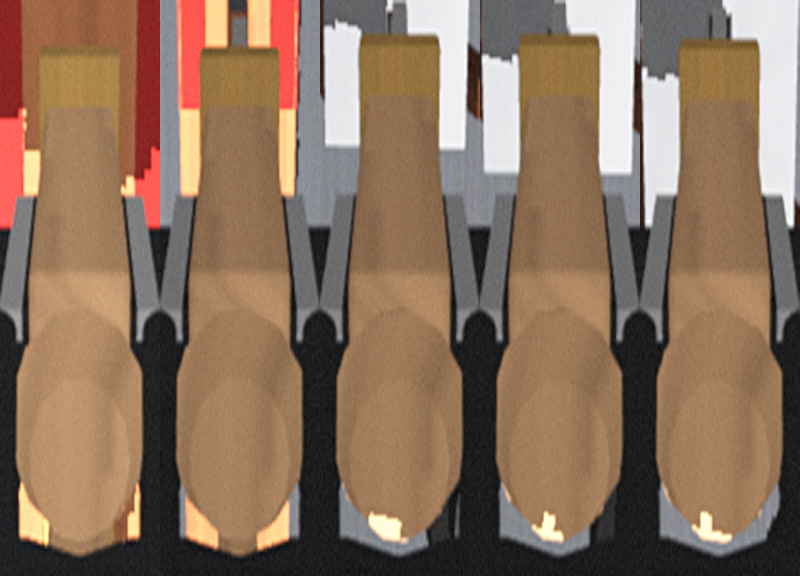

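```bash
cat >> h.py <<'E'
GT=gaugeT(599.32,154.16,100.65,1.03)
def goto(gx,gy,gz,theta=1.45,dx0=0.4,dz=0.7,step=40.,nmin=1):
    o=bot.get_obs(); t=np.radians(theta)
    off=np.array([dx0-104.7*np.sin(t),-19+104.7*np.cos(t),dz])
    p,r=pose(o); F=GT[:3,:3]
    g=F.T@(p+r.apply(off)-GT[:3,3]); r1=toolR(1.03,26)*R.from_euler('z',-theta,degrees=True)
    e=np.degrees((r.inv()*r1).as_rotvec())
    print("t",o['time_s'],"tip",g,"rot",e,"Fg",F.T@o['contact_force'],"M",o['torque'],"open",round(o['opening'],1))
    plan(p,r,F@np.array([gx,gy,gz])+GT[:3,3]-r1.apply(off),r1,step=step,nmin=nmin)
E
python3 - <<'E'
from h import *
goto(0,-23,5,step=3,nmin=2)
E
```

```text
t 9.95 tip [ -0.09 -23.15   6.73] rot [-0.01  0.1  -1.48] Fg [-0.11  0.38 -0.71] M [ 0.03  0.27 -0.01] open 22.0
[{"x": -0.12, "y": 0.08, "z": 0.01, "wy": 0.001, "wz": -0.013}, {"x": -0.12, "y": 0.09, "wy": 0.001, "wz": -0.013}]
end [559.36 130.38 181.84] 0.023631222544378057
```

>>> {"op": "carry_out", "data": {
  "rows": [
    {"fingers": 0,"x": -0.12,"y": 0.08,"z": 0,"wx": 0,"wy": 0.001,"wz": -0.013},
    {"fingers": 0,"x": -0.12,"y": 0.08,"z": 0,"wx": 0,"wy": 0.001,"wz": -0.013},
    {"fingers": 0,"x": 0,"y": 0,"z": 0,"wx": 0,"wy": 0,"wz": 0},
    {"fingers": 0,"x": 0,"y": 0,"z": 0,"wx": 0,"wy": 0,"wz": 0},
    {"fingers": 0,"x": 0,"y": 0,"z": 0,"wx": 0,"wy": 0,"wz": 0}
  ],
  "newtons": 100
}}

```text
time_s: 10.37
eef_pos: [559.2, 131.1, 181.8]
eef_rot: [-0.888, 0.85, -1.396]
contact_force: [1.2, -0.3, -1.0]
opening: 21.0
```

```bash
python3 - <<'E'
from h import *
shot("w11",GT)
goto(0,-23,0,step=3,nmin=2)
im=cv2.imread("pics/w11.png"); print(im[196:210,284:293].mean(1).astype(int)[:,0].tolist())
cv2.imwrite("pics/w11z.png",cv2.resize(im[150:260,210:330],None,fx=6,fy=5.4,interpolation=cv2.INTER_NEAREST))
E
```

```text
t 10.4167 pos [559.22 131.09 181.89] tip in gauge [ -0.78 -24.48   5.4 ] rot err [-0.01  0.03  1.43] F [ 0.08  0.72 -1.49] [ 0.02  0.34 -0.03] open 21.469569801810685
t 10.4167 tip [ -0.08 -22.23   5.08] rot [-0.01  0.03 -0.02] Fg [-0.57  0.72 -1.38] M [ 0.02  0.34 -0.03] open 21.5
[{"x": 0.03, "y": 0.25}, {"x": 0.03, "y": 0.26, "z": 0.01}]
end [561.55 130.4  177.37] 0.03587253964453686
[232, 232, 232, 234, 240, 199, 101, 46, 49, 58, 62, 66, 64, 64]
```

View pics/w11z.png

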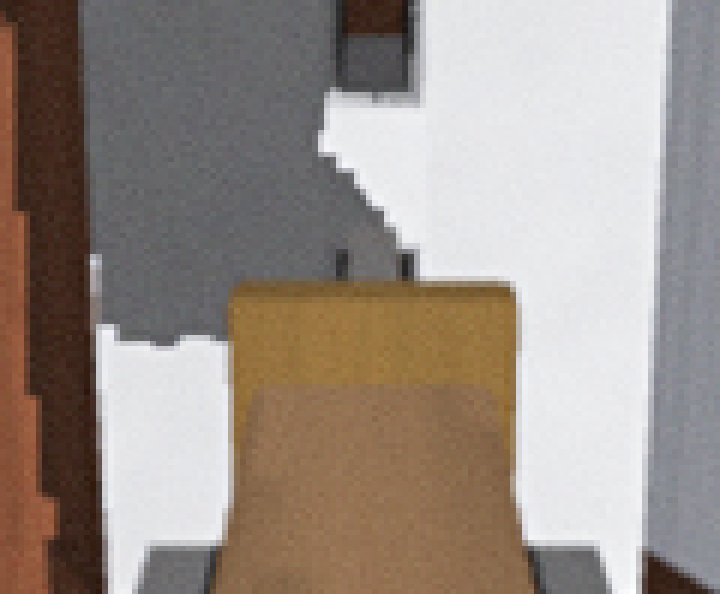

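>>> {"op": "carry_out", "data": {
  "rows": [
    {"fingers": 0,"x": 0.03,"y": 0.15,"z": 0,"wx": 0,"wy": 0,"wz": 0},
    {"fingers": 0,"x": 0.03,"y": 0.15,"z": 0,"wx": 0,"wy": 0,"wz": 0},
    {"fingers": 0,"x": 0,"y": 0.1,"z": 0,"wx": 0,"wy": 0,"wz": 0},
    {"fingers": 0,"x": 0,"y": 0,"z": 0,"wx": 0,"wy": 0,"wz": 0}
  ]
}}

```text
time_s: 10.75
eef_pos: [560.9, 130.3, 177.9]
eef_rot: [-0.889, 0.851, -1.396]
contact_force: [-0.3, 0.0, -1.5]
opening: 21.3
```

>>> {"op": "carry_out", "data": {
  "rows": [
    {"fingers": 0,"x": 0,"y": 0.1,"z": 0,"wx": 0,"wy": 0,"wz": 0},
    {"fingers": 0,"x": 0,"y": 0,"z": 0,"wx": 0,"wy": 0,"wz": 0}
  ]
}}

```text
time_s: 10.92
eef_pos: [561.4, 130.3, 177.2]
eef_rot: [-0.888, 0.85, -1.396]
contact_force: [-0.3, -0.4, -1.3]
opening: 21.6
```

```bash
python3 - <<'E'
from h import *
goto(0,-23,0,step=3)
E
```

```text
t 10.9167 tip [ -0.25 -23.05  -0.07] rot [ 0.    0.02 -0.02] Fg [-0.86 -0.37 -1.01] M [-0.04  0.34  0.  ] open 21.6
[{"x": -0.01, "y": -0.01, "z": 0.02}]
end [561.5  130.43 177.37] 0.02718533665866918
```

>>> {"op": "carry_out", "data": {
  "rows": [
    {"fingers": 0,"x": 0,"y": 0.1,"z": 0,"wx": 0,"wy": 0,"wz": 0},
    {"fingers": 0,"x": 0,"y": 0,"z": 0,"wx": 0,"wy": 0,"wz": 0}
  ]
}}

```text
time_s: 11.08
eef_pos: [561.9, 130.4, 177.0]
eef_rot: [-0.888, 0.85, -1.396]
contact_force: [-2.5, -0.4, 1.4]
opening: 21.8
```

```bash
python3 - <<'E'
from h import *
goto(0,-23,0,step=3)
E
```

```text
t 11.0833 tip [  0.22 -22.99  -0.46] rot [-0.02  0.02 -0.02] Fg [-1.59 -0.4   2.34] M [-0.02  0.6  -0.04] open 21.8
[{"y": -0.05, "z": -0.02}]
end [561.52 130.39 177.4 ] 0.032164766755505336
```

>>> {"op": "carry_out", "data": {
  "rows": [
    {"fingers": 0,"x": 0,"y": 0.1,"z": 0,"wx": 0,"wy": 0,"wz": 0},
    {"fingers": 0,"x": 0,"y": 0,"z": 0,"wx": 0,"wy": 0,"wz": 0}
  ]
}}

```text
time_s: 11.25
eef_pos: [562.2, 130.4, 177.0]
eef_rot: [-0.889, 0.851, -1.396]
contact_force: [-8.3, -1.4, 7.8]
opening: 21.1
```

```bash
python3 - <<'E'
from h import *
goto(0,-23,0,step=3)
E
```

```text
t 11.25 tip [  0.42 -23.    -0.59] rot [ 0.02  0.02 -0.01] Fg [-4.08 -1.21 10.72] M [-0.14  1.34 -0.13] open 21.1
[{"y": -0.06, "z": -0.04}]
end [561.58 130.4  177.4 ] 0.030032391767024325
```

Slot 2 carries about 12 N at the same height as slot 1. I'm making a small sideways check of ±1.2 mm under light contact, so a misaligned blade isn't mistaken for a refusal.

>>> {"op": "carry_out", "data": {
  "rows": [
    {"fingers": 0,"x": 0.12,"y": -0.05,"z": -0.05,"wx": 0,"wy": 0,"wz": 0},
    {"fingers": 0,"x": 0,"y": 0,"z": 0,"wx": 0,"wy": 0,"wz": 0}
  ]
}}

```text
time_s: 11.42
eef_pos: [561.9, 129.6, 177.0]
eef_rot: [-0.886, 0.85, -1.396]
contact_force: [-4.8, 2.4, 3.9]
opening: 21.2
```

>>> {"op": "carry_out", "data": {
  "rows": [
    {"fingers": 0,"x": -0.12,"y": 0,"z": 0,"wx": 0,"wy": 0,"wz": 0},
    {"fingers": 0,"x": -0.12,"y": 0,"z": 0,"wx": 0,"wy": 0,"wz": 0},
    {"fingers": 0,"x": 0,"y": 0,"z": 0,"wx": 0,"wy": 0,"wz": 0}
  ]
}}

```text
time_s: 11.67
eef_pos: [562.1, 130.8, 177.0]
eef_rot: [-0.889, 0.848, -1.398]
contact_force: [-5.6, -3.2, 6.8]
opening: 21.1
```

```bash
python3 - <<'E'
from h import *
goto(0,-23,0,step=3)
shot("w12",GT)
im=bot.camera("side")[:,:,::-1]; cv2.imwrite("pics/s12.png",cv2.resize(im[100:240,190:350],(800,700),interpolation=cv2.INTER_CUBIC)[:600])
E
```

```text
t 11.6667 tip [  0.41 -22.83  -0.57] rot [-0.08  0.09  0.12] Fg [-2.11 -3.08  8.65] M [-0.6   0.75 -0.31] open 21.1
[{"x": 0.04, "y": -0.06, "z": -0.03, "wx": -0.001, "wy": 0.001, "wz": 0.002}]
end [561.53 130.36 177.4 ] 0.03418615800339045
t 11.7167 pos [562.08 130.72 177.03] tip in gauge [ -0.24 -25.1   -0.21] rot err [-0.08  0.08  1.56] F [-5.9  -3.56  6.31] [-0.6   0.67 -0.3 ] open 21.195165900001065
```

View pics/w12o.png

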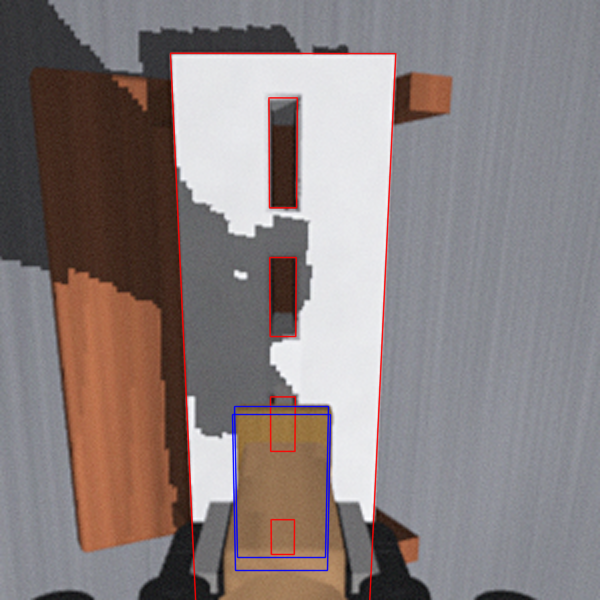

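View pics/s12.png

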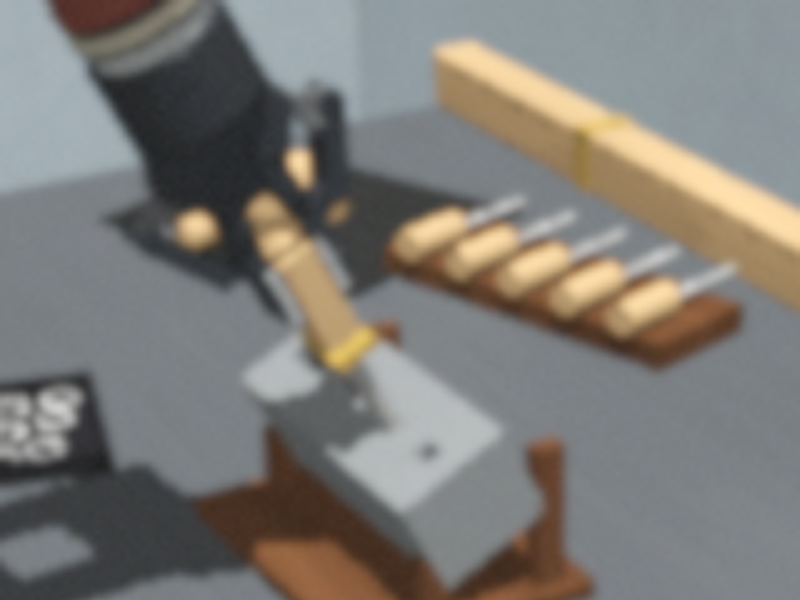

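```bash
python3 - <<'E'
from h import *
im=bot.camera("scene")[:,:,::-1]; cv2.imwrite("pics/c12.png",im)
cv2.imwrite("pics/c12z.png",cv2.resize(im[190:280,260:370],(770,630),interpolation=cv2.INTER_CUBIC)[:600])
E
```

```text
(no output)
```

View pics/c12z.png

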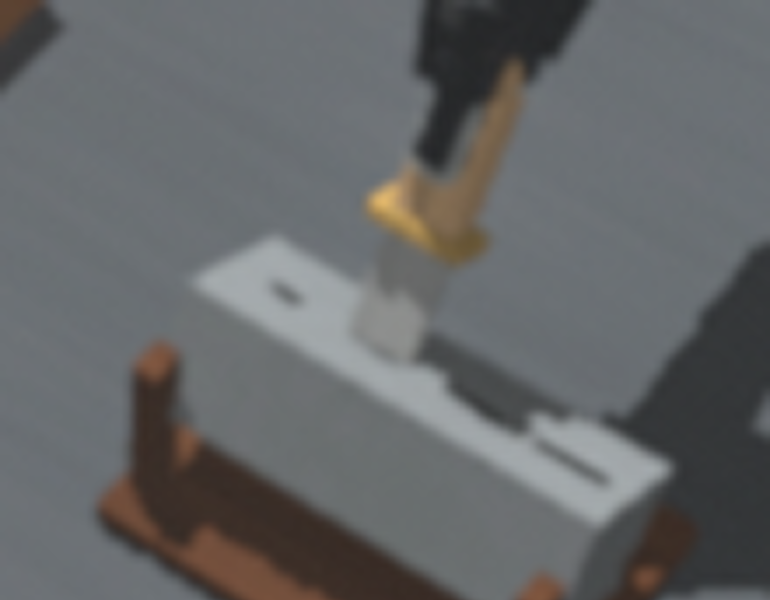

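The scene crop shows the blade end (388,342) standing on slot 2, midway between slot 1 (285,292) and slot 3 (485,405). It looks about 24 mm wide, so slot 2 refuses it. Going on to slot 3.

>>> {"op": "carry_out", "data": {
  "rows": [
    {"fingers": 0,"x": 0.1,"y": -0.5,"z": 0,"wx": 0,"wy": 0,"wz": 0},
    {"fingers": 0,"x": 0,"y": -0.4,"z": 0,"wx": 0,"wy": 0,"wz": 0},
    {"fingers": 0,"x": -1.0,"y": 0,"z": 0,"wx": 0,"wy": 0,"wz": 0},
    {"fingers": 0,"x": -1.5,"y": -0.04,"z": 0,"wx": 0,"wy": 0,"wz": 0},
    {"fingers": 0,"x": -1.5,"y": -0.04,"z": 0,"wx": 0,"wy": 0,"wz": 0}
  ]
}}

```text
time_s: 12.23
eef_pos: [556.9, 170.8, 183.6]
eef_rot: [-0.888, 0.851, -1.397]
contact_force: [-0.1, 0.6, -1.4]
opening: 21.6
```

>>> {"op": "carry_out", "data": {
  "rows": [
    {"fingers": 0,"x": -0.6,"y": 0,"z": 0,"wx": 0,"wy": 0,"wz": 0},
    {"fingers": 0,"x": 0,"y": 0,"z": 0,"wx": 0,"wy": 0,"wz": 0},
    {"fingers": 0,"x": 0,"y": 0,"z": 0,"wx": 0,"wy": 0,"wz": 0},
    {"fingers": 0,"x": 0,"y": 0,"z": 0,"wx": 0,"wy": 0,"wz": 0}
  ]
}}

```text
time_s: 12.57
eef_pos: [556.9, 176.2, 183.4]
eef_rot: [-0.889, 0.85, -1.397]
contact_force: [-0.1, 0.2, -1.7]
opening: 21.5
```

```bash
python3 - <<'E'
from h import *
shot("w13",GT)
goto(0,23,4,step=3,nmin=2)
im=cv2.imread("pics/w13.png"); print(im[194:210,284:293].mean(1).astype(int)[:,0].tolist())
cv2.imwrite("pics/w13z.png",cv2.resize(im[130:260,210:330],None,fx=5,fy=4.6,interpolation=cv2.INTER_NEAREST))
im=bot.camera("scene")[:,:,::-1]; cv2.imwrite("pics/c13z.png",cv2.resize(im[190:280,260:370],(770,630),interpolation=cv2.INTER_CUBIC)[:600])
E
```

```text
t 12.6167 pos [556.96 176.09 183.49] tip in gauge [-1.39 20.51  7.48] rot err [-0.    0.    1.46] F [ 0.67  0.56 -0.9 ] [-0.01  0.3  -0.09] open 21.679913653426574
t 12.6167 tip [-0.69 22.75  7.16] rot [-0.    0.    0.01] Fg [ 0.21  0.55 -1.11] M [-0.01  0.3  -0.09] open 21.7
[{"x": -0.02, "y": 0.16, "z": 0.03}, {"x": -0.01, "y": 0.15, "z": 0.04}]
end [558.95 176.35 181.01] 0.010914408796593405
[235, 235, 236, 236, 236, 238, 243, 206, 105, 50, 51, 61, 67, 67, 68, 66]
```

View pics/w13z.png

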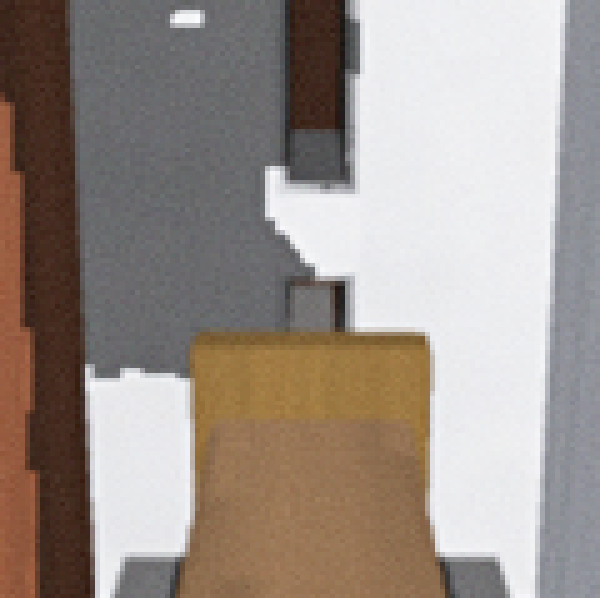

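View pics/c13z.png

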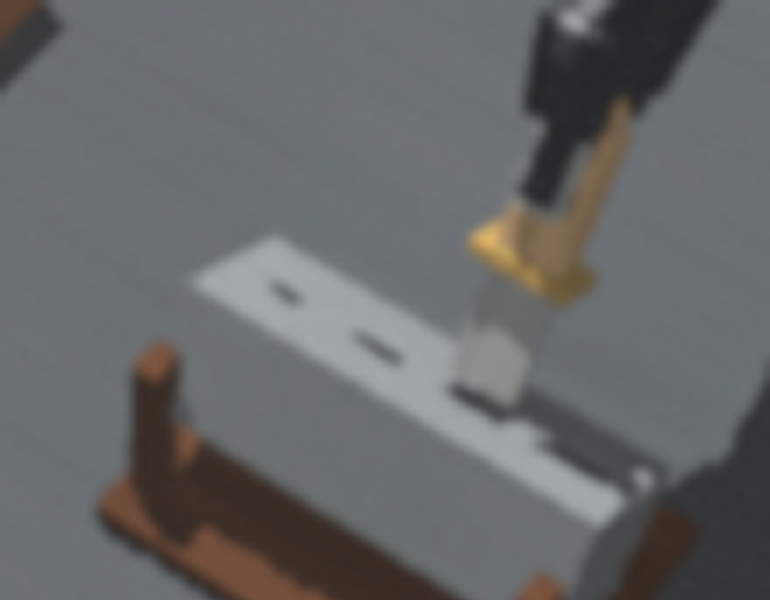

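>>> {"op": "carry_out", "data": {
  "rows": [
    {"fingers": 0,"x": -0.02,"y": 0.2,"z": 0.05,"wx": 0,"wy": 0,"wz": 0},
    {"fingers": 0,"x": 0,"y": 0.2,"z": 0.04,"wx": 0,"wy": 0,"wz": 0},
    {"fingers": 0,"x": 0,"y": 0.15,"z": 0,"wx": 0,"wy": 0,"wz": 0},
    {"fingers": 0,"x": 0,"y": 0,"z": 0,"wx": 0,"wy": 0,"wz": 0}
  ]
}}

```text
time_s: 13.0
eef_pos: [560.1, 176.5, 178.5]
eef_rot: [-0.889, 0.851, -1.396]
contact_force: [-0.3, 0.2, -0.8]
opening: 21.4
```

>>> {"op": "carry_out", "data": {
  "rows": [
    {"fingers": 0,"x": 0,"y": 0.1,"z": 0,"wx": 0,"wy": 0,"wz": 0},
    {"fingers": 0,"x": 0,"y": 0.1,"z": 0,"wx": 0,"wy": 0,"wz": 0},
    {"fingers": 0,"x": 0,"y": 0,"z": 0,"wx": 0,"wy": 0,"wz": 0}
  ]
}}

```text
time_s: 13.25
eef_pos: [561.2, 176.8, 177.2]
eef_rot: [-0.888, 0.85, -1.396]
contact_force: [0.1, 0.6, -1.1]
opening: 21.2
```

```bash
python3 - <<'E'
from h import *
goto(0,23,0,step=3)
E
```

```text
t 13.25 tip [ 0.38 23.39 -0.31] rot [-0.02  0.02 -0.02] Fg [-0.37  0.58 -0.99] M [ 0.02  0.35 -0.06] open 21.2
[{"x": 0.04, "y": -0.03, "z": -0.04}]
end [560.68 176.36 177.35] 0.0350755769176363
```

>>> {"op": "carry_out", "data": {
  "rows": [
    {"fingers": 0,"x": 0.02,"y": 0.1,"z": -0.02,"wx": 0,"wy": 0,"wz": 0},
    {"fingers": 0,"x": 0.02,"y": 0.1,"z": -0.02,"wx": 0,"wy": 0,"wz": 0},
    {"fingers": 0,"x": 0,"y": 0,"z": 0,"wx": 0,"wy": 0,"wz": 0}
  ]
}}

```text
time_s: 13.5
eef_pos: [561.7, 176.7, 176.9]
eef_rot: [-0.887, 0.85, -1.396]
contact_force: [-7.1, -0.4, 5.9]
opening: 21.5
```

```bash
python3 - <<'E'
from h import *
goto(0,23,0,step=3)
E
```

```text
t 13.5 tip [ 0.72 23.32 -0.85] rot [-0.03  0.01 -0.05] Fg [-3.83 -0.26  8.39] M [-0.04  1.05  0.01] open 21.5
[{"x": 0.03, "y": -0.08, "z": -0.07, "wx": -0.001, "wz": -0.001}]
end [560.71 176.36 177.32] 0.031181438584275793
```

```bash
python3 - <<'E'
from h import *
o=bot.get_obs()
im=bot.camera("scene")[:,:,::-1].copy(); cv2.imwrite("pics/c14.png",im)
c=cam("scene"); x0,y0,k=290,200,8
A=cv2.resize(im[y0:y0+75,x0:x0+100],None,fx=k,fy=k,interpolation=cv2.INTER_CUBIC)
F=GT[:3,:3]; t=np.radians(1.45); off=np.array([.4-104.7*np.sin(t),-19+104.7*np.cos(t),.7])
tip=o['eef_pos']+R.from_rotvec(o['eef_rot']).apply(off)
tg=F.T@(tip-GT[:3,3]); print(tg)
def line(P,col):
    q=(proj(c,np.array(P,float)@F.T+GT[:3,3])-[x0,y0])*k+k/2
    cv2.polylines(A,[np.round(q).astype(int).reshape(-1,1,2)],True,col,1,cv2.LINE_AA)
B=A.copy()
draw(A,c,GT,k,np.array([x0,y0])-.5)
for w,col in ((24,(0,255,0)),(30,(255,0,0))):
    line([[tg[0]+3,tg[1]+s*w/2,z] for s,z in ((1,0),(1,55),(-1,55),(-1,0))],col)
line([[tg[0]+13,tg[1]+s*23,z] for s,z in ((1,55),(1,63),(-1,63),(-1,55))],(0,255,255))
cv2.imwrite("pics/c14o.png",A); cv2.imwrite("pics/c14z.png",B)
E
```

```text
[ 0.72 23.32 -0.85]
```

View pics/c14o.png

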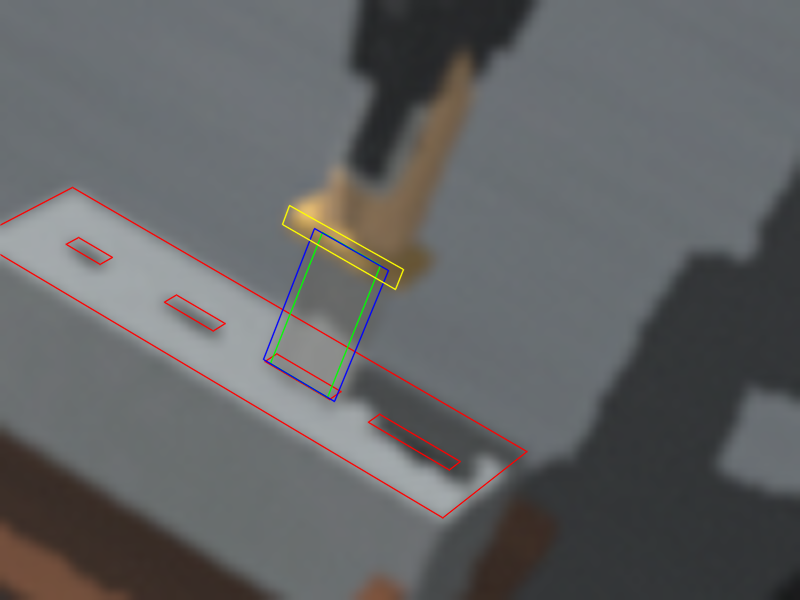

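View pics/c14z.png

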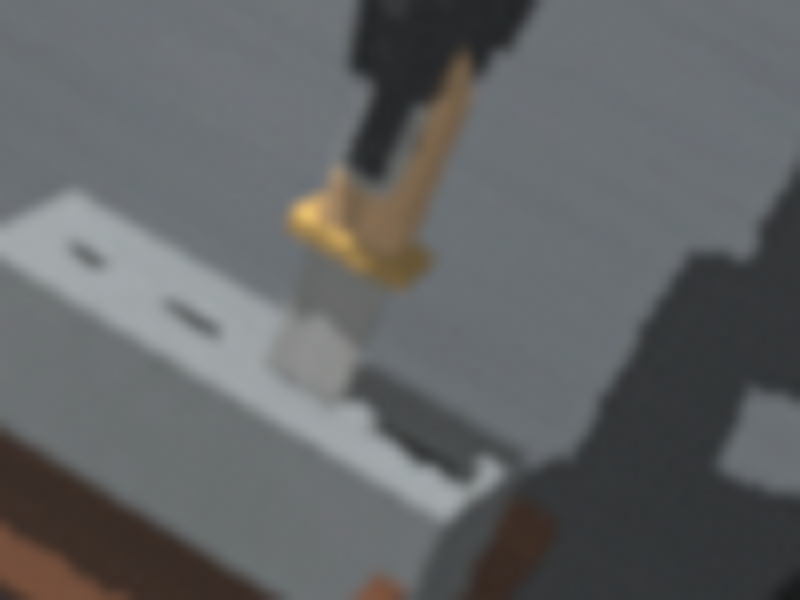

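```bash
python3 - <<'E'
from h import *
shot("w14",GT)
im=cv2.imread("pics/w14.png"); print(im[194:210,284:293].mean(1).astype(int)[:,0].tolist())
for r in (40,60,80,100): print(r,im[r-1:r+2,258:286,1].mean(0).astype(int).tolist())
for r in (196,210,214): print(r,im[r-1:r+2,243:252,1].mean(0).astype(int).tolist(),im[r-1:r+2,290:300,1].mean(0).astype(int).tolist())
cv2.imwrite("pics/w14z.png",cv2.resize(im[130:260,210:330],None,fx=5,fy=4.6,interpolation=cv2.INTER_NEAREST))
E
cat > /tmp/x.py <<'E'
E
python3 fit2.py w14
```

```text
t 13.6 pos [561.65 176.68 176.9 ] tip in gauge [-0.01 21.1  -0.51] rot err [-0.03  0.01  1.4 ] F [-6.82  0.14  6.5 ] [-0.03  1.05  0.02] open 21.51068121877417
[236, 237, 236, 235, 236, 238, 243, 207, 105, 48, 52, 62, 66, 67, 67, 66]
40 [139, 140, 143, 146, 146, 140, 141, 146, 146, 150, 147, 147, 145, 142, 141, 140, 144, 144, 147, 136, 143, 145, 147, 140, 137, 140, 143, 141]
60 [146, 143, 142, 146, 147, 140, 144, 144, 143, 146, 148, 144, 143, 141, 141, 142, 143, 146, 143, 142, 144, 149, 144, 137, 137, 143, 143, 141]
80 [59, 58, 59, 58, 57, 58, 57, 57, 59, 57, 59, 55, 60, 57, 57, 58, 61, 60, 54, 58, 61, 93, 101, 99, 100, 103, 100, 75]
100 [43, 41, 44, 42, 44, 45, 43, 45, 41, 43, 44, 41, 41, 41, 40, 39, 39, 42, 40, 38, 46, 41, 42, 41, 43, 40, 42, 43]
196 [102, 107, 104, 105, 102, 103, 104, 106, 106] [234, 234, 234, 232, 233, 233, 235, 234, 234, 235]
210 [103, 103, 106, 106, 99, 110, 119, 118, 117] [120, 122, 119, 120, 116, 119, 219, 240, 235, 235]
214 [107, 103, 104, 105, 96, 106, 117, 120, 116] [120, 121, 119, 120, 114, 116, 217, 240, 235, 234]
w14 gauge [599.3  154.36 100.78   1.07] n [13 13 40] rms 0.11276978489864019
[[238, 234], [237, 234], [237, 234], [236, 233], [236, 233], [237, 234], [236, 233], [235, 234], [236, 234], [238, 236], [243, 239], [207, 210], [105, 132], [48, 92], [52, 97], [62, 111], [66, 121], [67, 121], [67, 120], [66, 121], [66, 120], [66, 120]]
[104, 101, 106, 103, 103, 106, 106, 99, 110, 119, 118, 117, 119, 122, 118, 122] [120, 121, 121, 123, 120, 122, 119, 120, 116, 119, 219, 240, 235, 235, 234, 235]
in hand [-1.78 30.73  0.68]
tip in gauge at picture (array([ 0.67, 22.71, -1.  ]), array([-0.03, -0.02,  1.42]))
```

View pics/w14z.png

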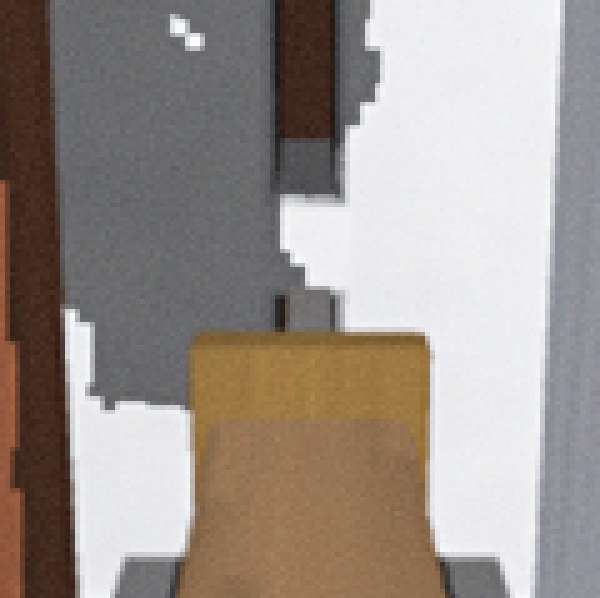

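View pics/w14o.png

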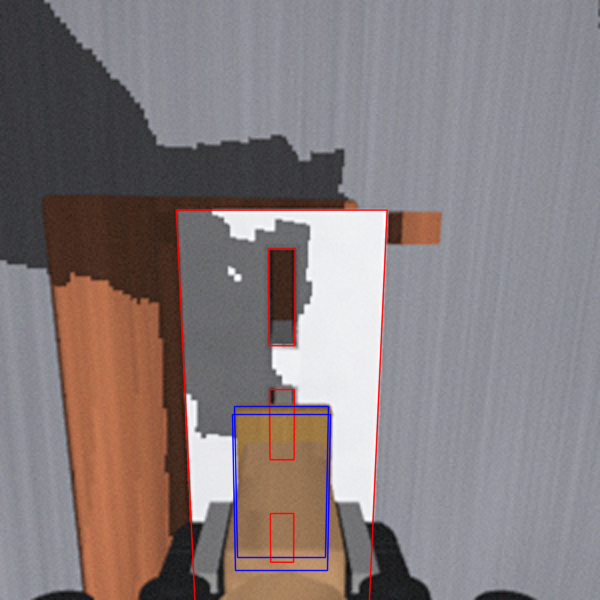

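>>> {"op": "carry_out", "data": {
  "rows": [
    {"fingers": 0,"x": 0,"y": -0.06,"z": -0.1,"wx": 0,"wy": 0,"wz": 0},
    {"fingers": 0,"x": 0.1,"y": 0,"z": 0,"wx": 0,"wy": 0,"wz": 0},
    {"fingers": 0,"x": 0,"y": 0,"z": 0,"wx": 0,"wy": 0,"wz": 0}
  ]
}}

```text
time_s: 13.85
eef_pos: [561.1, 176.1, 176.8]
eef_rot: [-0.885, 0.849, -1.396]
contact_force: [-3.7, 3.1, 4.7]
opening: 21.3
```

```bash
python3 - <<'E'
from h import *
goto(0,23,0,step=3)
E
```

```text
t 13.85 tip [ 0.34 22.91 -0.67] rot [-0.16 -0.02 -0.14] Fg [-1.23  3.13  5.8 ] M [0.69 0.2  0.29] open 21.3
[{"x": -0.03, "y": -0.07, "z": -0.01, "wx": -0.003, "wz": -0.002}]
end [560.71 176.41 177.39] 0.03149928600363456
```

>>> {"op": "carry_out", "data": {
  "rows": [
    {"fingers": 0,"x": 0.1,"y": 0,"z": 0,"wx": 0,"wy": 0,"wz": 0},
    {"fingers": 0,"x": 0,"y": 0,"z": 0,"wx": 0,"wy": 0,"wz": 0}
  ]
}}

```text
time_s: 14.02
eef_pos: [561.1, 175.2, 176.8]
eef_rot: [-0.885, 0.85, -1.396]
contact_force: [-3.6, 3.3, 5.8]
opening: 21.3
```

```bash
python3 - <<'E'
from h import *
goto(0,23,0,step=3)
E
```

```text
t 14.0167 tip [ 0.3  21.98 -0.7 ] rot [-0.15 -0.02 -0.14] Fg [-0.65  3.33  6.75] M [0.95 0.34 0.47] open 21.3
[{"x": -0.12, "y": -0.07, "z": -0.01, "wx": -0.003, "wz": -0.002}]
end [560.71 176.38 177.33] 0.03982704660280933
```

>>> {"op": "carry_out", "data": {
  "rows": [
    {"fingers": 0,"x": -0.15,"y": 0,"z": 0,"wx": 0,"wy": 0,"wz": 0},
    {"fingers": 0,"x": -0.15,"y": 0,"z": 0,"wx": 0,"wy": 0,"wz": 0},
    {"fingers": 0,"x": 0,"y": 0,"z": 0,"wx": 0,"wy": 0,"wz": 0}
  ]
}}

```text
time_s: 14.27
eef_pos: [561.2, 176.5, 176.7]
eef_rot: [-0.889, 0.847, -1.398]
contact_force: [-4.0, -2.2, 7.0]
opening: 21.6
```

```bash
python3 - <<'E'
from h import *
goto(0,23,0,step=3)
E
```

```text
t 14.2667 tip [ 0.31 22.97 -0.76] rot [-0.12  0.09  0.12] Fg [-0.55 -2.1   8.06] M [-0.43  0.25 -0.23] open 21.6
[{"x": 0.02, "y": -0.08, "z": -0.01, "wx": -0.002, "wy": 0.002, "wz": 0.002}]
end [560.73 176.35 177.42] 0.02682472489544457
```

>>> {"op": "carry_out", "data": {
  "rows": [
    {"fingers": 0,"x": -0.1,"y": 0,"z": 0,"wx": 0,"wy": 0,"wz": 0},
    {"fingers": 0,"x": 0,"y": 0,"z": 0,"wx": 0,"wy": 0,"wz": 0}
  ]
}}

```text
time_s: 14.43
eef_pos: [561.2, 176.9, 176.7]
eef_rot: [-0.89, 0.847, -1.399]
contact_force: [-3.6, -3.2, 8.4]
opening: 21.2
```

```bash
python3 - <<'E'
from h import *
goto(0,23,0,step=3)
E
```

```text
t 14.4333 tip [ 0.28 23.24 -0.8 ] rot [-0.11  0.1   0.19] Fg [ 0.39 -3.18  9.15] M [-0.74  0.27 -0.39] open 21.2
[{"x": 0.05, "y": -0.08, "z": -0.01, "wx": -0.002, "wy": 0.002, "wz": 0.003}]
end [560.73 176.43 177.39] 0.022636322382228655
```

```bash
python3 - <<'E'
from h import *
im=cv2.imread("pics/c14.png"); x0,y0,k=315,220,16
a=im[y0:y0+36,x0:x0+36]
a=cv2.resize(a,None,fx=k,fy=k,interpolation=cv2.INTER_LANCZOS4)
l=cv2.cvtColor(a,cv2.COLOR_BGR2LAB); l[:,:,0]=cv2.createCLAHE(4,(4,4)).apply(l[:,:,0]); a=cv2.cvtColor(l,cv2.COLOR_LAB2BGR)
cv2.imwrite("pics/c14e.png",a)
E
```

```text
(no output)
```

View pics/c14e.png

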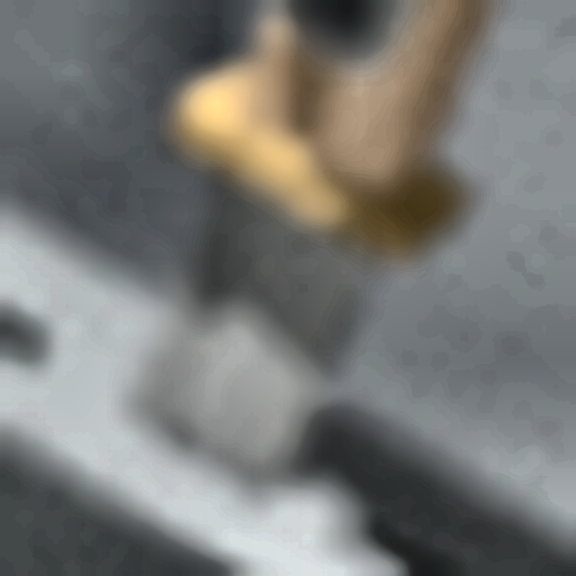

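```bash
cat > sil.py <<'E'
from h import *
def prof(tag,tg,zs,ext=45,X=3.0):
    im=cv2.imread(f"pics/{tag}.png").astype(np.float32); c=cam("scene"); F=GT[:3,:3]
    out=[]
    for z in zs:
        ys=np.arange(-ext,ext+.1,1.5)
        P=np.c_[np.full_like(ys,tg[0]+X),tg[1]+ys,np.full_like(ys,z)]@F.T+GT[:3,3]
        q=proj(c,P).astype(np.float32)
        v=cv2.remap(im,q[:,:1],q[:,1:],cv2.INTER_CUBIC)[:,0,:]
        out.append(v)
    return ys,np.array(out),c
if __name__=="__main__":
    tg=np.array([0.72,23.1,0])
    for zs in ([57,59,61],[38,42,46],[28,32,36],[10,14,18],[2,4,6]):
        ys,V,c=prof("c14",tg,zs,ext=42); v=V.mean(0)
        print(zs); print(" ".join(f"{y:.0f}:{a[0]:.0f}/{a[2]:.0f}" for y,a in zip(ys,v)))
    # where does back-edge (+y end, x=-3) land in terms of front-plane y?
    F=GT[:3,:3]
    def px(P): return proj(c,np.array(P)@F.T+GT[:3,3])[0]
    a=px([tg[0]+3,tg[1],30]);b=px([tg[0]+3,tg[1]+10,30]);d=px([tg[0]-3,tg[1],30]);e=px([tg[0]+3,tg[1],40])
    M=np.column_stack([(b-a)/10,(e-a)/10]); print("6mm back in (y,z) of front plane:",np.linalg.solve(M,d-a), "px per mm y",np.linalg.norm(b-a)/10)
E
python3 sil.py
```

```text
[57, 59, 61]
-42:118/109 -40:118/109 -39:118/108 -38:118/109 -36:118/109 -34:118/108 -33:118/108 -32:118/108 -30:118/108 -28:118/109 -27:117/116 -26:116/132 -24:115/158 -22:113/185 -21:112/210 -20:111/222 -18:109/224 -16:106/216 -15:103/203 -14:100/191 -12:97/180 -10:96/177 -9:95/175 -8:94/175 -6:92/172 -4:89/169 -3:87/166 -2:84/158 0:81/147 2:78/135 3:75/129 4:74/124 6:73/122 8:73/121 9:71/119 10:70/117 12:68/114 14:66/112 15:62/109 16:59/107 18:57/105 20:55/103 21:54/103 22:56/102 24:63/102 26:74/102 27:88/103 28:100/104 30:110/105 32:115/106 33:116/106 34:116/106 36:115/106 38:115/105 39:115/105 40:115/105 42:114/105
[38, 42, 46]
-42:117/108 -40:117/107 -39:117/107 -38:117/107 -36:116/107 -34:116/107 -33:116/107 -32:116/107 -30:116/106 -28:116/106 -27:115/107 -26:115/107 -24:114/107 -22:114/108 -21:114/108 -20:114/109 -18:114/108 -16:112/108 -15:110/106 -14:106/105 -12:104/103 -10:102/103 -9:101/103 -8:102/104 -6:102/103 -4:102/104 -3:102/104 -2:102/105 0:102/105 2:102/106 3:102/105 4:101/105 6:101/104 8:101/104 9:101/103 10:101/102 12:101/102 14:100/102 15:100/102 16:101/101 18:1
[... 1472 characters left out ...]
:150/143 -40:150/143 -39:149/142 -38:150/142 -36:151/142 -34:153/144 -33:158/149 -32:162/154 -30:167/158 -28:167/159 -27:167/159 -26:167/159 -24:166/158 -22:166/158 -21:166/158 -20:167/159 -18:166/158 -16:163/156 -15:159/153 -14:151/147 -12:144/142 -10:139/138 -9:137/137 -8:137/136 -6:137/137 -4:137/137 -3:138/137 -2:139/138 0:140/139 2:140/140 3:140/139 4:140/139 6:139/137 8:138/137 9:138/138 10:138/138 12:137/137 14:133/134 15:128/128 16:121/119 18:114/112 20:111/108 21:115/111 22:122/116 24:128/122 26:130/124 27:127/120 28:121/115 30:110/105 32:100/95 33:88/84 34:80/76 36:75/71 38:73/69 39:73/70 40:72/69 42:72/70
6mm back in (y,z) of front plane: [1.91 3.19] px per mm y 0.3506885351087664
```

```bash
python3 - <<'E'
from sil import *
for t,Y in (("c14",-69),("c14",-23),("c13",23)):
    try: ys,V,c=prof(t if t!="c13" else "c12",np.array([0,Y,0]),[0],ext=24,X=0)
    except Exception as e: print(e); continue
    best=None
    for X in (-6,-4,-2,0,2):
        ys,V,c=prof(t if t!="c13" else "c12",np.array([0,Y,0]),[0],ext=24,X=X); v=V.mean(0)[:,1]
        w=np.clip(v.max()-v-15,0,None); print(t,Y,X,"depth",round(v.max()-v.min()),"centre",round((w*ys).sum()/w.sum(),2), "half width",round(((v<(v.max()+v.min())/2).sum())*1.5,1))
E
```

```text
c14 -69 -6 depth 10 centre nan half width 13.5
c14 -69 -4 depth 19 centre -1.67 half width 15.0
c14 -69 -2 depth 30 centre -0.5 half width 15.0
c14 -69 0 depth 42 centre 0.51 half width 15.0
c14 -69 2 depth 51 centre 1.26 half width 13.5
c14 -23 -6 depth 9 centre nan half width 19.5
c14 -23 -4 depth 17 centre -3.1 half width 22.5
c14 -23 -2 depth 29 centre 0.25 half width 22.5
c14 -23 0 depth 41 centre 0.87 half width 22.5
c14 -23 2 depth 53 centre 1.54 half width 22.5
c13 23 -6 depth 54 centre 1.71 half width 37.5
c13 23 -4 depth 51 centre 3.79 half width 36.0
c13 23 -2 depth 69 centre 4.82 half width 36.0
c13 23 0 depth 84 centre 5.57 half width 37.5
c13 23 2 depth 95 centre 6.2 half width 36.0<stdin>:8: RuntimeWarning: invalid value encountered in scalar divide
```

The scene profile puts the blade at about 30 mm wide. The same method gives 15 and 22 mm for the known 15 and 21 mm slots. The blade is centred on slot 3 within about 0.5 mm, and it held 9–10 N over the ±0.6 mm slide, so slot 3 refuses it too. Next is slot 4.

>>> {"op": "carry_out", "data": {
  "rows": [
    {"fingers": 0,"x": 0,"y": -0.5,"z": 0,"wx": 0,"wy": 0,"wz": 0},
    {"fingers": 0,"x": 0,"y": -0.4,"z": 0,"wx": 0,"wy": 0,"wz": 0},
    {"fingers": 0,"x": -1.0,"y": 0,"z": 0,"wx": 0,"wy": 0,"wz": 0},
    {"fingers": 0,"x": -1.5,"y": -0.04,"z": 0,"wx": 0,"wy": 0,"wz": 0},
    {"fingers": 0,"x": -1.4,"y": -0.04,"z": 0,"wx": 0,"wy": 0,"wz": 0}
  ]
}}

```text
time_s: 14.85
eef_pos: [555.2, 217.4, 182.4]
eef_rot: [-0.889, 0.851, -1.397]
contact_force: [0.2, 0.3, -1.2]
opening: 21.4
```

>>> {"op": "carry_out", "data": {
  "rows": [
    {"fingers": 0,"x": -0.5,"y": 0,"z": 0,"wx": 0,"wy": 0,"wz": 0},
    {"fingers": 0,"x": 0,"y": 0,"z": 0,"wx": 0,"wy": 0,"wz": 0},
    {"fingers": 0,"x": 0,"y": 0,"z": 0,"wx": 0,"wy": 0,"wz": 0},
    {"fingers": 0,"x": 0,"y": 0,"z": 0,"wx": 0,"wy": 0,"wz": 0}
  ]
}}

```text
time_s: 15.18
eef_pos: [555.6, 221.9, 182.8]
eef_rot: [-0.889, 0.85, -1.397]
contact_force: [0.5, 0.2, -0.7]
opening: 21.6
```

```bash
python3 - <<'E'
from h import *
shot("w15",GT)
goto(0,69,3,step=3,nmin=2)
im=cv2.imread("pics/w15.png"); print(im[194:210,284:293].mean(1).astype(int)[:,0].tolist())
cv2.imwrite("pics/w15z.png",cv2.resize(im[130:260,210:330],None,fx=5,fy=4.6,interpolation=cv2.INTER_NEAREST))
im=bot.camera("scene")[:,:,::-1]; cv2.imwrite("pics/c15.png",im)
E
python3 fit2.py w15
python3 - <<'E'
import sys; sys.path.insert(0,'.')
E
```

```text
t 15.2333 pos [555.68 221.81 182.88] tip in gauge [-2.1  66.23  7.13] rot err [0.02 0.   1.47] F [-1.06  0.83 -1.71] [ 0.02  0.35 -0.01] open 21.516015812514848
t 15.2333 tip [-1.4  68.47  6.8 ] rot [0.02 0.   0.02] Fg [-1.69  0.85 -1.08] M [ 0.02  0.35 -0.01] open 21.5
[{"x": -0.03, "y": 0.19, "z": 0.07}, {"x": -0.03, "y": 0.19, "z": 0.07}]
end [558.6  222.36 180.06] 0.02472397172240692
[244, 244, 244, 244, 244, 245, 250, 222, 113, 50, 52, 62, 68, 68, 70, 69]
w15 gauge [599.11 154.8  101.18   1.04] n [ 3  3 26] rms 0.0676454553666587
[[244, 241], [244, 241], [244, 241], [244, 241], [244, 242], [244, 241], [244, 241], [244, 242], [244, 241], [245, 242], [250, 246], [222, 224], [113, 139], [50, 95], [52, 97], [62, 112], [68, 122], [68, 123], [70, 124], [69, 123], [68, 122], [68, 123]]
[122, 104, 106, 104, 105, 107, 107, 99, 108, 117, 122, 123, 121, 120, 122, 122] [120, 125, 122, 126, 124, 122, 125, 123, 117, 119, 199, 244, 244, 243, 243, 243]
in hand [-1.78 30.73  0.68]
tip in gauge at picture (array([-1.62, 67.45,  6.11]), array([0.03, 0.01, 1.48]))
```

View pics/w15z.png

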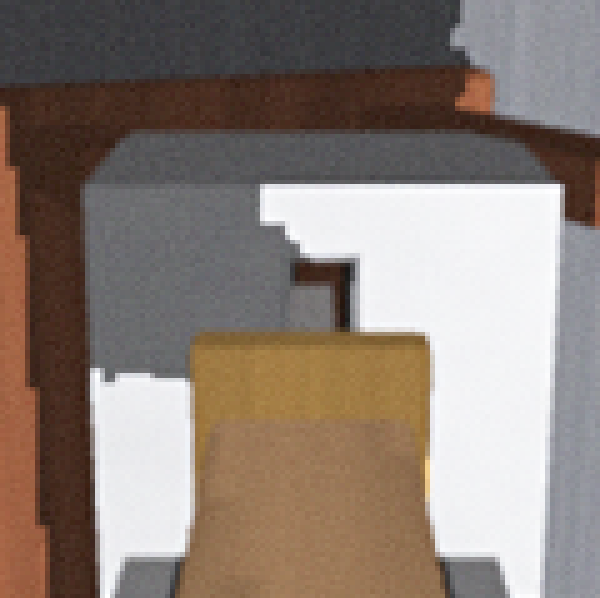

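>>> {"op": "carry_out", "data": {
  "rows": [
    {"fingers": 0,"x": -0.03,"y": 0.2,"z": 0.07,"wx": 0,"wy": 0,"wz": 0},
    {"fingers": 0,"x": -0.02,"y": 0.2,"z": 0.07,"wx": 0,"wy": 0,"wz": 0},
    {"fingers": 0,"x": 0,"y": 0.15,"z": 0,"wx": 0,"wy": 0,"wz": 0},
    {"fingers": 0,"x": 0,"y": 0,"z": 0,"wx": 0,"wy": 0,"wz": 0},
    {"fingers": 0,"x": 0,"y": 0,"z": 0,"wx": 0,"wy": 0,"wz": 0}
  ]
}}

```text
time_s: 15.7
eef_pos: [559.4, 222.8, 178.5]
eef_rot: [-0.889, 0.851, -1.396]
contact_force: [-0.6, 0.3, -1.0]
opening: 21.4
```

```bash
python3 - <<'E'
from h import *
goto(0,69,0,step=3)
E
```

```text
t 15.7 tip [ 0.09 69.41  1.26] rot [ 0.01  0.02 -0.01] Fg [-0.92  0.33 -0.64] M [ 0.    0.34 -0.03] open 21.4
[{"x": 0.04, "y": 0.13, "z": -0.01}]
end [559.91 222.35 177.35] 0.024663037965448074
```

>>> {"op": "carry_out", "data": {
  "rows": [
    {"fingers": 0,"x": 0.03,"y": 0.1,"z": 0,"wx": 0,"wy": 0,"wz": 0},
    {"fingers": 0,"x": 0,"y": 0.1,"z": 0,"wx": 0,"wy": 0,"wz": 0},
    {"fingers": 0,"x": 0,"y": 0.1,"z": 0,"wx": 0,"wy": 0,"wz": 0},
    {"fingers": 0,"x": 0,"y": 0,"z": 0,"wx": 0,"wy": 0,"wz": 0}
  ]
}}

```text
time_s: 16.03
eef_pos: [560.7, 222.5, 175.8]
eef_rot: [-0.888, 0.85, -1.396]
contact_force: [0.0, 0.1, -0.9]
opening: 21.4
```

```bash
python3 - <<'E'
from h import *
goto(0,69,0,step=3)
E
```

```text
t 16.0333 tip [ 0.03 69.15 -1.73] rot [ 0.01  0.03 -0.01] Fg [-0.37  0.12 -0.84] M [-0.01  0.36 -0.02] open 21.4
[{"x": 0.02, "y": -0.17, "z": -0.01}]
end [559.86 222.36 177.32] 0.03136069280792052
```

Slot 4: the end is 1.7 mm below the face with no resistance, so it's accepted. Sliding in stepwise.

>>> {"op": "carry_out", "data": {
  "rows": [
    {"fingers": 0,"x": 0,"y": 0.2,"z": 0,"wx": 0,"wy": 0,"wz": 0},
    {"fingers": 0,"x": 0,"y": 0.2,"z": 0,"wx": 0,"wy": 0,"wz": 0},
    {"fingers": 0,"x": 0,"y": 0.2,"z": 0,"wx": 0,"wy": 0,"wz": 0},
    {"fingers": 0,"x": 0,"y": 0,"z": 0,"wx": 0,"wy": 0,"wz": 0}
  ]
}}

```text
time_s: 16.37
eef_pos: [563.2, 222.3, 170.0]
eef_rot: [-0.889, 0.851, -1.396]
contact_force: [-0.6, 0.1, -1.8]
opening: 21.8
```

```bash
python3 - <<'E'
from h import *
goto(0,69,-20,step=3)
E
```

```text
t 16.3667 tip [-0.28 68.9  -8.06] rot [ 0.04  0.03 -0.  ] Fg [-1.3   0.1  -1.35] M [0.06 0.3  0.03] open 21.8
[{"x": -0.01, "y": 0.3, "z": 0.01}, {"x": -0.01, "y": 0.3}, {"x": -0.01, "y": 0.3, "z": 0.01, "wx": 0.001}, {"x": -0.01, "y": 0.29}]
end [568.62 222.53 159.41] 0.03228319562208379
```

>>> {"op": "carry_out", "data": {
  "rows": [
    {"fingers": 0,"x": -0.01,"y": 0.3,"z": 0.01,"wx": 0,"wy": 0,"wz": 0},
    {"fingers": 0,"x": -0.01,"y": 0.3,"z": 0,"wx": 0,"wy": 0,"wz": 0},
    {"fingers": 0,"x": -0.01,"y": 0.3,"z": 0.01,"wx": 0,"wy": 0,"wz": 0},
    {"fingers": 0,"x": -0.01,"y": 0.3,"z": 0,"wx": 0,"wy": 0,"wz": 0},
    {"fingers": 0,"x": 0,"y": 0,"z": 0,"wx": 0,"wy": 0,"wz": 0}
  ]
}}

```text
time_s: 16.78
eef_pos: [568.6, 222.5, 159.0]
eef_rot: [-0.889, 0.851, -1.396]
contact_force: [-0.4, 0.0, -0.8]
opening: 21.6
```

```bash
python3 - <<'E'
from h import *
goto(0,69,-40,step=4)
E
```

```text
t 16.7833 tip [ -0.31  68.93 -20.34] rot [0.07 0.03 0.01] Fg [-0.72  0.02 -0.59] M [ 0.03  0.3  -0.03] open 21.6
[{"x": -0.01, "y": 0.39}, {"x": -0.01, "y": 0.4, "z": 0.01}, {"x": -0.01, "y": 0.39, "wx": 0.001}, {"x": -0.01, "y": 0.39, "z": 0.01}, {"x": -0.02, "y": 0.39, "wy": 0.001}]
end [577.38 222.74 141.45] 0.03026280299057176
```

>>> {"op": "carry_out", "data": {
  "rows": [
    {"fingers": 0,"x": -0.01,"y": 0.4,"z": 0,"wx": 0,"wy": 0,"wz": 0},
    {"fingers": 0,"x": -0.01,"y": 0.4,"z": 0.01,"wx": 0,"wy": 0,"wz": 0},
    {"fingers": 0,"x": -0.01,"y": 0.4,"z": 0,"wx": 0.001,"wy": 0,"wz": 0},
    {"fingers": 0,"x": -0.01,"y": 0.4,"z": 0.01,"wx": 0,"wy": 0,"wz": 0},
    {"fingers": 0,"x": 0,"y": 0,"z": 0,"wx": 0,"wy": 0,"wz": 0}
  ]
}}

```text
time_s: 17.2
eef_pos: [575.7, 222.6, 144.4]
eef_rot: [-0.889, 0.85, -1.396]
contact_force: [-0.8, -0.2, -1.4]
opening: 21.2
```

```bash
python3 - <<'E'
from h import *
goto(0,69,-50,step=4)
E
```

```text
t 17.2 tip [ -0.27  68.87 -36.59] rot [0.03 0.03 0.01] Fg [-1.36 -0.23 -0.89] M [0.06 0.32 0.02] open 21.2
[{"x": -0.01, "y": 0.34, "z": 0.01}, {"x": -0.01, "y": 0.33}, {"x": -0.01, "y": 0.34, "z": 0.01}, {"x": -0.02, "y": 0.33, "wx": 0.001, "wy": 0.001}]
end [581.78 222.82 132.41] 0.03923687363637532
```

>>> {"op": "carry_out", "data": {
  "rows": [
    {"fingers": 0,"x": -0.01,"y": 0.35,"z": 0.01,"wx": 0,"wy": 0,"wz": 0},
    {"fingers": 0,"x": -0.01,"y": 0.35,"z": 0,"wx": 0,"wy": 0,"wz": 0},
    {"fingers": 0,"x": -0.01,"y": 0.35,"z": 0.01,"wx": 0,"wy": 0,"wz": 0},
    {"fingers": 0,"x": -0.01,"y": 0.3,"z": 0,"wx": 0,"wy": 0,"wz": 0},
    {"fingers": 0,"x": 0,"y": 0,"z": 0,"wx": 0,"wy": 0,"wz": 0}
  ]
}}

```text
time_s: 17.62
eef_pos: [581.9, 222.8, 132.7]
eef_rot: [-0.889, 0.85, -1.396]
contact_force: [0.2, 0.6, -1.0]
opening: 21.0
```

>>> {"op": "carry_out", "data": {
  "rows": [
    {"fingers": 0,"x": 0,"y": 0.15,"z": 0,"wx": 0,"wy": 0,"wz": 0},
    {"fingers": 0,"x": 0,"y": 0.1,"z": 0,"wx": 0,"wy": 0,"wz": 0},
    {"fingers": 0,"x": 0,"y": 0,"z": 0,"wx": 0,"wy": 0,"wz": 0}
  ]
}}

```text
time_s: 17.87
eef_pos: [583.3, 222.9, 131.4]
eef_rot: [-0.887, 0.849, -1.397]
contact_force: [-1.0, -0.7, -2.2]
opening: 21.7
```

```bash
python3 - <<'E'
from h import *
goto(0,69,-55,step=4)
E
```

```text
t 17.8667 tip [  0.96  69.15 -51.6 ] rot [-0.07  0.03 -0.02] Fg [-1.91 -0.7  -1.52] M [ 0.    0.31 -0.02] open 21.7
[{"y": 0.34, "z": -0.09, "wx": -0.001}]
end [583.96 222.85 127.92] 0.03434759482746757
```

>>> {"op": "carry_out", "data": {
  "rows": [
    {"fingers": 0,"x": 0,"y": 0.1,"z": -0.04,"wx": 0,"wy": 0,"wz": 0},
    {"fingers": 0,"x": 0,"y": 0.1,"z": 0,"wx": 0,"wy": 0,"wz": 0},
    {"fingers": 0,"x": 0,"y": 0.1,"z": 0,"wx": 0,"wy": 0,"wz": 0},
    {"fingers": 0,"x": 0,"y": 0,"z": 0,"wx": 0,"wy": 0,"wz": 0}
  ]
}}

```text
time_s: 18.2
eef_pos: [584.2, 222.8, 128.4]
eef_rot: [-0.888, 0.85, -1.397]
contact_force: [0.2, 0.1, -0.7]
opening: 21.5
```

```bash
python3 - <<'E'
from h import *
goto(0,69,-55,step=4)
E
```

```text
t 18.2 tip [  0.45  69.04 -54.65] rot [-0.06  0.03 -0.02] Fg [-0.13  0.09 -0.77] M [ 0.03  0.33 -0.03] open 21.5
[{"y": 0.03, "z": -0.04, "wx": -0.001}]
end [583.94 222.82 127.96] 0.030983072135310284
```

>>> {"op": "carry_out", "data": {
  "rows": [
    {"fingers": 0,"x": 0,"y": 0.1,"z": -0.02,"wx": 0,"wy": 0,"wz": 0},
    {"fingers": 0,"x": 0,"y": 0.05,"z": 0,"wx": 0,"wy": 0,"wz": 0},
    {"fingers": 0,"x": 0,"y": 0,"z": 0,"wx": 0,"wy": 0,"wz": 0}
  ]
}}

```text
time_s: 18.45
eef_pos: [584.7, 222.9, 127.9]
eef_rot: [-0.888, 0.85, -1.397]
contact_force: [-4.2, -1.9, 3.3]
opening: 21.8
```

```bash
python3 - <<'E'
from h import *
goto(0,69,-55,step=4)
E
```

```text
t 18.45 tip [  0.68  69.06 -55.36] rot [-0.06  0.02 -0.01] Fg [-2.33 -1.81  4.83] M [-0.11  0.74 -0.02] open 21.8
[{"x": 0.01, "y": -0.04, "z": -0.06, "wx": -0.001}]
end [583.97 222.77 127.97] 0.023017373336825672
```

>>> {"op": "carry_out", "data": {
  "rows": [
    {"fingers": 0,"x": 0,"y": 0.1,"z": -0.03,"wx": 0,"wy": 0,"wz": 0},
    {"fingers": 0,"x": 0,"y": 0,"z": 0,"wx": 0,"wy": 0,"wz": 0},
    {"fingers": 0,"x": 0,"y": 0,"z": 0,"wx": 0,"wy": 0,"wz": 0}
  ]
}}

```text
time_s: 18.7
eef_pos: [584.7, 222.8, 127.8]
eef_rot: [-0.888, 0.85, -1.397]
contact_force: [-11.4, -2.9, 9.8]
opening: 21.7
```

```bash
python3 - <<'E'
from h import *
goto(0,69,-55,step=4)
im=bot.camera("wrist")[:,:,::-1]; cv2.imwrite("pics/w16.png",im)
im=bot.camera("side")[:,:,::-1]; a=cv2.resize(im[110:220,200:320],(600,550),interpolation=cv2.INTER_CUBIC); cv2.imwrite("pics/s16.png",a)
im=bot.camera("scene")[:,:,::-1]; cv2.imwrite("pics/c16.png",cv2.resize(im[190:290,260:380],(720,600),interpolation=cv2.INTER_CUBIC))
E
```

```text
t 18.7 tip [  0.66  68.99 -55.41] rot [-0.04  0.02  0.01] Fg [-5.97 -2.67 13.79] M [-0.25  1.32 -0.06] open 21.7
[{"y": -0.04, "z": -0.06, "wx": -0.001}]
end [584.   222.84 127.92] 0.027280610705247475
```

View pics/w16.png

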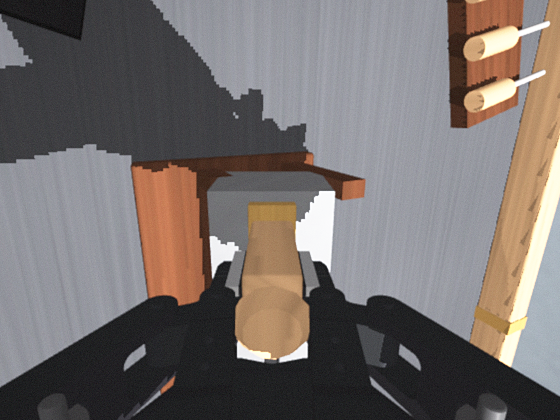

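View pics/s16.png

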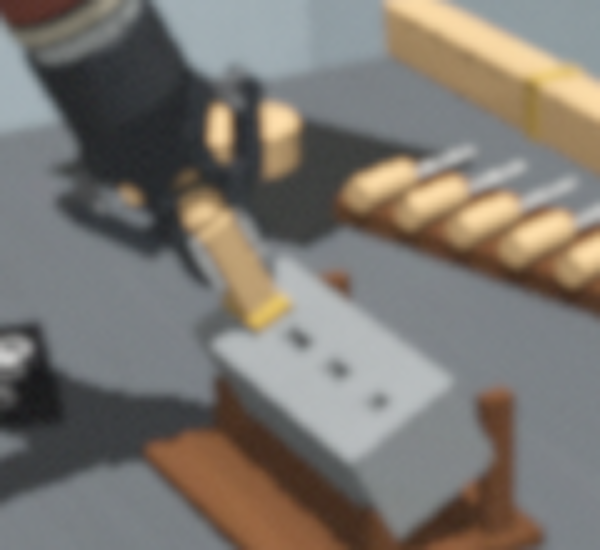

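View pics/c16.png

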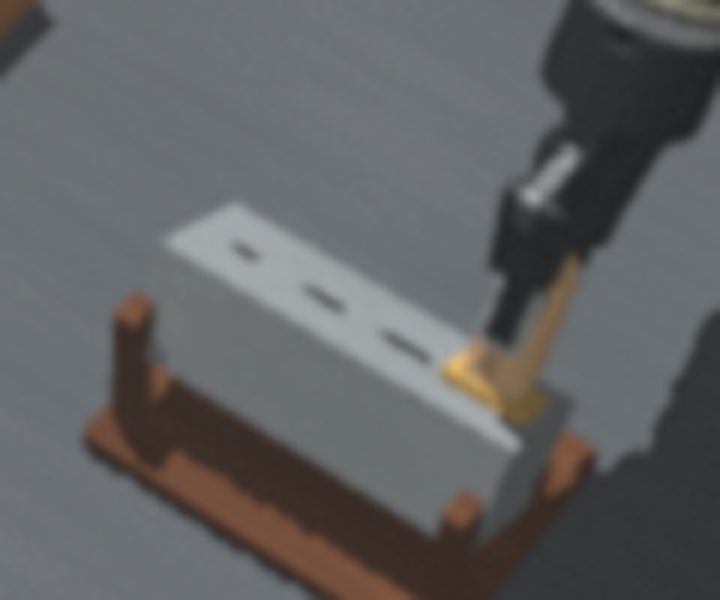

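Both fixed views show the collar flat on the face at slot 4, with the other three slots free: side view (268,312), scene view (500,390). It carries about 14 N with no further travel, so it is seated. Relieving the press, letting go and backing out along the tool axis.

>>> {"op": "carry_out", "data": {
  "rows": [
    {"fingers": 0,"x": 0,"y": -0.12,"z": 0,"wx": 0,"wy": 0,"wz": 0},
    {"fingers": 0,"x": 0,"y": 0,"z": 0,"wx": 0,"wy": 0,"wz": 0},
    {"fingers": 30,"x": 0,"y": 0,"z": 0,"wx": 0,"wy": 0,"wz": 0},
    {"fingers": 60,"x": 0,"y": 0,"z": 0,"wx": 0,"wy": 0,"wz": 0},
    {"fingers": 60,"x": 0,"y": 0,"z": 0,"wx": 0,"wy": 0,"wz": 0}
  ]
}}

```text
time_s: 19.27
eef_pos: [584.5, 222.9, 127.2]
eef_rot: [-0.887, 0.849, -1.397]
contact_force: [0.6, -0.5, -0.2]
opening: 48.9
```

>>> {"op": "carry_out", "data": {
  "rows": [
    {"fingers": 60,"x": 0,"y": 0,"z": 0,"wx": 0,"wy": 0,"wz": 0},
    {"fingers": 60,"x": 0,"y": 0,"z": 0,"wx": 0,"wy": 0,"wz": 0},
    {"fingers": 60,"x": 0,"y": 0,"z": 0,"wx": 0,"wy": 0,"wz": 0}
  ]
}}

```text
time_s: 19.52
eef_pos: [584.4, 222.8, 127.2]
eef_rot: [-0.887, 0.849, -1.397]
contact_force: [0.2, -0.1, 0.1]
opening: 51.0
```

```bash
python3 - <<'E'
from h import *
goto(0,69,-55,step=4)
im=bot.camera("wrist")[:,:,::-1]; cv2.imwrite("pics/w17.png",im)
E
```

```text
t 19.5167 tip [  0.15  69.02 -55.86] rot [-0.07  0.02 -0.02] Fg [ 0.21 -0.06  0.06] M [ 0.09  0.19 -0.01] open 51.0
[{"y": -0.09, "wx": -0.001}]
end [584.02 222.83 127.99] 0.03149760023736104
```

View pics/w17.png

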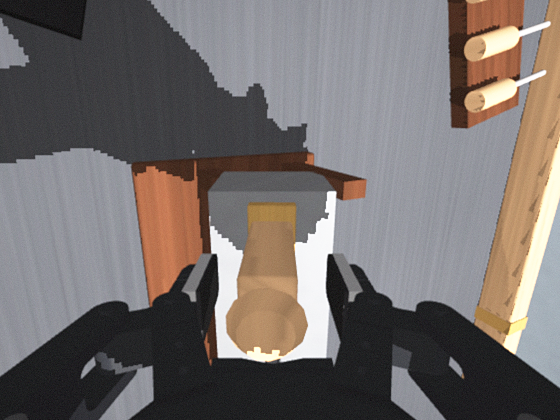

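>>> {"op": "carry_out", "data": {
  "rows": [
    {"fingers": 60,"x": 0,"y": -1.0,"z": 0,"wx": 0,"wy": 0,"wz": 0},
    {"fingers": 60,"x": 0,"y": -2.0,"z": 0,"wx": 0,"wy": 0,"wz": 0},
    {"fingers": 60,"x": 0,"y": -3.0,"z": 0,"wx": 0,"wy": 0,"wz": 0},
    {"fingers": 60,"x": 0,"y": -3.5,"z": 0,"wx": 0,"wy": 0,"wz": 0},
    {"fingers": 60,"x": 0,"y": -3.5,"z": 0,"wx": 0,"wy": 0,"wz": 0}
  ]
}}

```text
time_s: 19.98
eef_pos: [525.9, 224.8, 245.1]
eef_rot: [-0.888, 0.85, -1.397]
contact_force: [0.3, 0.6, 0.9]
opening: 51.4
```

>>> {"op": "carry_out", "data": {
  "rows": [
    {"fingers": 60,"x": 0,"y": -1.0,"z": 0,"wx": 0,"wy": 0,"wz": 0},
    {"fingers": 60,"x": 0,"y": 0,"z": 0,"wx": 0,"wy": 0,"wz": 0},
    {"fingers": 60,"x": 0,"y": 0,"z": 0,"wx": 0,"wy": 0,"wz": 0},
    {"fingers": 60,"x": 0,"y": 0,"z": 0,"wx": 0,"wy": 0,"wz": 0}
  ]
}}

```text
time_s: 20.32
eef_pos: [522.2, 224.9, 250.7]
eef_rot: [-0.89, 0.851, -1.396]
contact_force: [0.0, 0.2, -1.0]
opening: 51.4
```

```bash
python3 - <<'E'
from h import *
o=bot.get_obs(); print(o['time_s'],o['eef_pos'],o['contact_force'])
im=bot.camera("wrist")[:,:,::-1]; cv2.imwrite("pics/w18.png",im)
c=cam("wrist",o)
im2=bot.camera("side")[:,:,::-1]; im3=bot.camera("scene")[:,:,::-1]
cv2.imwrite("pics/s18full.png",im2);cv2.imwrite("pics/c18full.png",im3)
a=cv2.resize(im2[130:220,210:320],(400,327),interpolation=cv2.INTER_CUBIC); b=cv2.resize(im3[190:290,260:370],(400,363),interpolation=cv2.INTER_CUBIC)[:327]
cv2.imwrite("pics/cs18.png",np.hstack([a,b]))
A=cv2.resize(im[120:330,170:370],None,fx=3,fy=2.8,interpolation=cv2.INTER_CUBIC)
def line(P,col):
    q=(proj(c,np.array(P,float)@GT[:3,:3].T+GT[:3,3])-[170,120])*[3,2.8]
    cv2.polylines(A,[np.round(q).astype(int).reshape(-1,1,2)],True,col,1,cv2.LINE_AA)
line([[sx*13,69+sy*23,8] for sx,sy in ((1,1),(1,-1),(-1,-1),(-1,1))],(255,0,0))
line([[sx*11,69+sy*15,70] for sx,sy in ((1,1),(1,-1),(-1,-1),(-1,1))],(0,255,0))
line([[sx*35,sy*98,0] for sx,sy in ((1,1),(1,-1),(-1,-1),(-1,1))],(0,0,255))
cv2.imwrite("pics/w18o.png",A)
E
```

```text
20.3167 [522.15 224.87 250.74] [ 0.03  0.15 -0.97]
```

View pics/w18o.png

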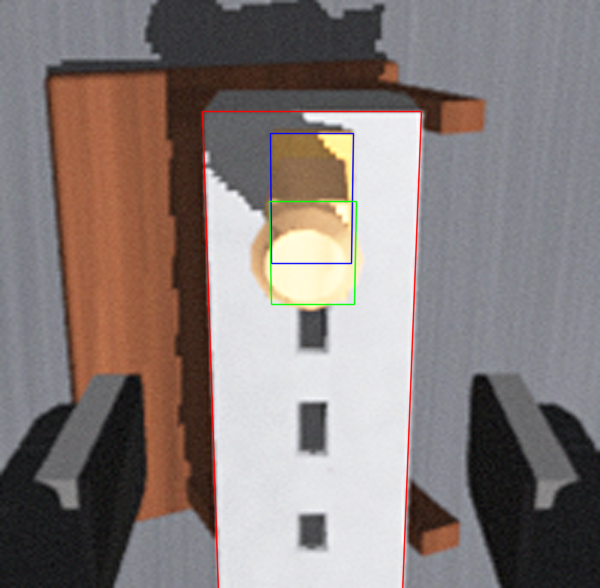

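View pics/cs18.png

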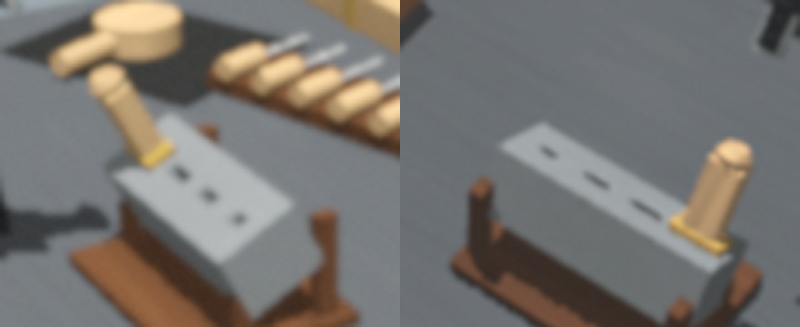

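View pics/s18full.png

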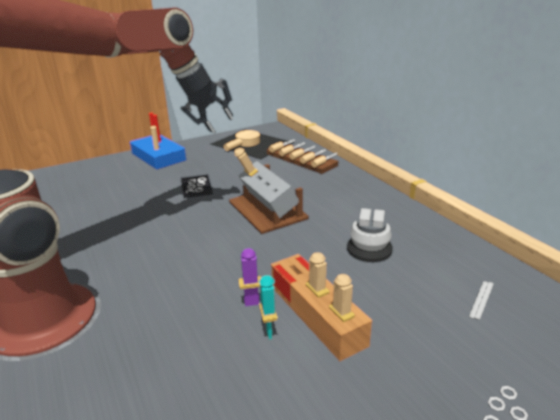

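The collar sits on the face outline, but the handle looks slightly leaned downhill since release (knob at col 267, collar centre 272). Measuring that before handing in.

```bash
python3 - <<'E'
from h import *
P=[]
for t in ("w15","w16","w17"):
    im=cv2.imread(f"pics/{t}.png"); g=cv2.GaussianBlur(im,(3,3),0).astype(float)
    print(t,"row212 L",im[211:214,243:254,0].mean(0).astype(int).tolist(),"R",im[211:214,290:301,0].mean(0).astype(int).tolist())
    P.append(cv2.resize(im[190:370,225:325],None,fx=2.6,fy=3.2,interpolation=cv2.INTER_CUBIC))
cv2.imwrite("pics/cmp2.png",np.hstack(P))
im=cv2.imread("pics/w18.png"); cv2.imwrite("pics/w18z.png",cv2.resize(im[150:240,225:325],None,fx=7,fy=6.5,interpolation=cv2.INTER_CUBIC))
E
```

```text
w15 row212 L [193, 194, 195, 198, 159, 89, 64, 66, 67, 66, 66] R [69, 71, 70, 67, 61, 70, 189, 246, 248, 245, 245]
w16 row212 L [117, 118, 118, 118, 97, 69, 70, 72, 72, 71, 74] R [75, 72, 75, 74, 70, 68, 101, 117, 119, 115, 114]
w17 row212 L [116, 116, 115, 113, 89, 68, 70, 70, 70, 69, 72] R [73, 71, 73, 71, 72, 69, 103, 112, 114, 115, 114]
```

View pics/cmp2.png

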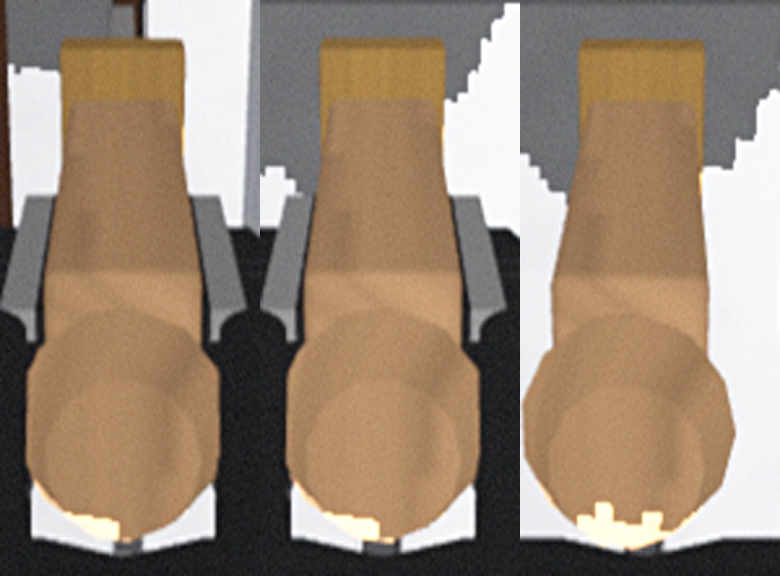

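View pics/w18z.png

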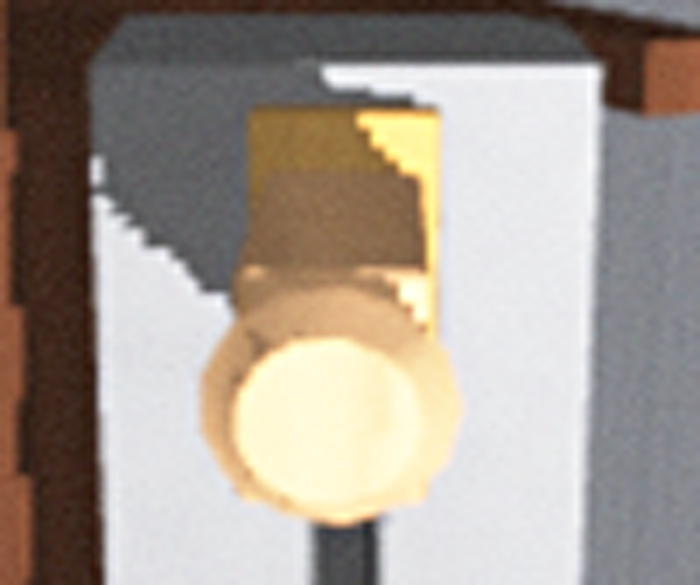

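```bash
python3 - <<'E'
from h import *
o=bot.get_obs(); print(o['time_s'],o['contact_force'],np.abs(o['qd']).max())
a=cv2.imread("pics/side0.png").astype(int);b=cv2.imread("pics/s18full.png").astype(int)
d=np.abs(a-b).max(2)>40
for n,(r0,r1,c0,c1) in dict(vise=(200,262,345,395),two_burnishers=(250,350,305,370),lookalikes=(245,340,238,280)).items(): print(n,"changed px",d[r0:r1,c0:c1].sum())
print(bot.close_job())
E
```

```text
20.4667 [-0.02  0.6   0.24] 0.008429418116748284
vise changed px 0
two_burnishers changed px 0
lookalikes changed px 0
the job is handed in; nothing more can be done
None
```

I took the burnisher from the red-marked pocket and offered it to the slots in order. Slot 4 was the first to accept it, so I slid it in until the collar seated and let go. I handed in at 20.5 s on the robot clock, with the gripper more than 100 mm clear of everything.

| Slot | What happened |
|---|---|
| 1 | Refused: about 7 N on touching, no entry |
| 2 | Refused: about 12 N, same height; checked about ±0.8 mm sideways |
| 3 | Refused: 9–10 N, slid about 1.2 mm along the slot without dropping; blade measured about 30 mm wide in the scene image |
| 4 | Accepted: went in without resistance until the collar met the face, then about 14 N with no further travel. The end entered without a measurable touch on the mouth. |

**Last checks:**
- **Seating:** wrist, side and scene pictures show the collar on the face at slot 4, with slots 1–3 free.
- **Left alone:** the side view shows no change at the ball vise, the other two burnishers or the look-alikes. The ring tray I checked only by eye.

**What was off:**
- **Lean after release:** in the wrist pictures the handle leans about 1.8° downhill, within the slot's play. That would lift the collar's uphill edge by up to roughly 0.8 mm. It looked the same 0.8 s later, so I did not re-grip it.
- **Pitch in the grip:** on the way to the rack the burnisher turned about 1.5–2.5° between the pads. I raised the grip from 60 to 100 N and squared it from slot 2 on, so it met slot 1 slightly tilted.
- **Blade width:** I first judged it by eye as 24 mm. The scene image and the slot 3 test both corrected that to 30 mm.

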